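Fetch the gold tin from behind the bottles

ROBOT

A 6-joint arm with a two-finger parallel gripper is mounted at the origin on the work surface. World frame = base frame: x ahead of the robot, y to its left, z up, the work surface at z = 0. Lengths are in m, angles in degrees, forces in N, time in s.
With the tool pointing down it reaches from about 0.25 to 0.725 m from the base axis. Payload 9.7 kg.
Tool frame: the origin (TCP) lies at the very end of the fingers, on their centre line; the grasp point (between the pads) lies 19 mm behind it; z points along the fingers, y is the line along which they close (so a half turn about z gives the same grasp; the last joint's range is limited). The gripper opens to 85 mm and grips with 20 to 120 N. Pads are 22 mm wide; open, the fingers measure 114 mm over their backs; the gripper's body (76 mm by 85 mm) begins 54 mm behind the grasp point. The pads swing forward as they close: fully open they stand 13 mm farther back than shut.
Start: joints at [63.14, 4.979, 10.078, 95.1, 0, 90], TCP at [0.248, 0.491, 0.231] pointing down, gripper open.
Joint ranges: [-179.16, 179.16], [-48.56, 103.87], [-65.8, 70.77], [-126.05, 130.52], [-82.76, 87.17], [-180, 180]. Speed limits (degrees/s): [127.2, 127.2, 147.25, 180, 180, 180].

INTERFACE

Orientations are given as [roll, pitch, yaw] about the fixed x, y, z axes, in that order (R = Rz(yaw) Ry(pitch) Rx(roll)).
In Python, from workcell import telemetry, optics, workorder gives the robot as it stands.
- The arm moves only by the shell command python3 -m handwheel 'ROWS' [FORCE]. ROWS is JSON, a list of rows, each an object of numbers: "tx", "ty", "tz": the shift along the tool's x, y, z in m; "ax", "ay", "az": the turn, a rotation vector about the tool's x, y, z in degrees; "jaw": the gripper command: -1 is shut, 1 is fully open, values between are in proportion. A call has exactly 10 rows; each row shifts and turns the commanded pose from where the row before left it, along the tool's axes as they then stand; what a row does not reach is not made up. A row lasts 1/8 s, in which the tool goes at most 62.5 mm and 10.7 degrees, less where a joint would pass 70% of its speed; a pose out of reach is approached as far as the arm can. A call is refused whole if a number of a shift passes 0.0625 or a number of a turn 10.7, either way. A call with a gripper value outside its range is refused whole. The fingers move at their own pace and stop on an object; FORCE is the grip in N (left out, the last holds). Time passes only in rows, so rows that do not move let the fingers close, or fill a call up. It gives the time, the measured TCP pose, the force, the opening and the grip force at its end, in the units of the state.
- telemetry.get_obs(): the state, without advancing time (a new reading comes with each control period).
- optics.camera(name): name is "side" or "top"; returns a dict with "color" (384x512x3 uint8, red, green, blue), "K" (3x3 intrinsics, pixels), "extrinsics" (4x4, takes a point from camera to world coordinates). Camera axes: x right, y down, z forward; pixel columns grow to the right and rows downward; lengths in m; the calibration is good to about 2 mm. A picture is of the moment at which its call begins. There is no depth.
- workorder.job_done(): hands the job in; it is judged then, once.
The state is a dict: "time": time; "q": joint angles; "qd": joint speeds; "joint_efforts": joint torques, N m; "ee_pos": TCP position; "tcp_rot": TCP orientation; "wrist_force": force on the tool from outside, world axes, zero at the start; "torque": the same for the moment, N m; "opening": finger opening in m; "grasp_force": force on a finger pad.
Only numpy, scipy, OpenCV 4.12 (cv2) and the standard library are available. Lean on these libraries where they do the work, as an engineer would, in place of code of your own. Each camera call takes 0.05 s, during which the arm holds its last target. There are 200 camera calls.

TASK

Clear the three capped bottles from around the brass tin and stand them all upright on the black board, then set the tin on the middle of the light-wood disc. Only when the tin is there, put every bottle back, upright and centred, on the coaster of its cap's colour. Never tip a bottle or the tin over, and leave the red bowl where it stands: its lacquer is drying.

Things in the scene. Friction and masses are not known exactly. Their poses are not given: they have to be found in the camera images.
- bottle_blue: Loose brown bottle with a blue cap, upright and round: body 44 mm in diameter up to 76 mm, shoulder to 82 mm, cap 37 mm in diameter up to the top at 105 mm; 120 to 230 g. Origin: centre of its underside, z up along its axis. It starts on the coaster of its cap's colour, on the round tray, centre about 60 mm from the tin's centre; the three bottles stand around the tin on the robot's side, neighbours about 69 mm apart, centre to centre.
- coaster_blue: Fixed blue round coaster, 64 mm in diameter, 4 mm thick, on the dark wooden tray (8 mm high, 216 mm in diameter), so its top is 12 mm above the table. Origin: centre of its underside, z up. The home of the blue-capped bottle. The coasters change places from start to start.
- bottle_yellow: Loose brown bottle with a yellow cap, upright and round: body 44 mm in diameter up to 76 mm, shoulder to 82 mm, cap 37 mm in diameter up to the top at 105 mm; 120 to 230 g. Origin: centre of its underside, z up along its axis. It starts on the coaster of its cap's colour, on the round tray, centre about 60 mm from the tin's centre; the three bottles stand around the tin on the robot's side, neighbours about 69 mm apart, centre to centre.
- coaster_yellow: Fixed yellow round coaster, 64 mm in diameter, 4 mm thick, on the dark wooden tray (8 mm high, 216 mm in diameter), so its top is 12 mm above the table. Origin: centre of its underside, z up. The home of the yellow-capped bottle. The coasters change places from start to start.
- bottle_white: Loose brown bottle with a white cap, upright and round: body 44 mm in diameter up to 76 mm, shoulder to 82 mm, cap 37 mm in diameter up to the top at 105 mm; 120 to 230 g. Origin: centre of its underside, z up along its axis. It starts on the coaster of its cap's colour, on the round tray, centre about 60 mm from the tin's centre; the three bottles stand around the tin on the robot's side, neighbours about 69 mm apart, centre to centre.
- coaster_white: Fixed white round coaster, 64 mm in diameter, 4 mm thick, on the dark wooden tray (8 mm high, 216 mm in diameter), so its top is 12 mm above the table. Origin: centre of its underside, z up. The home of the white-capped bottle. The coasters change places from start to start.
- tin: Loose low brass tin with a closed lid (lid and body one piece), round, 52 mm in diameter, 36 mm high, 100 to 190 g. Origin: centre of its underside, z up. It starts in the middle of the round tray, on its surface 8 mm above the table, with the three much taller bottles close in front of it and beside it, so that a gripper coming down on the tin would strike them.
- board: Fixed flat black lacquered board, the side area, 240 mm (its x) by 140 mm (its y), 10 mm high, on the table. Origin: centre of its underside. It lies to the left or to the right of the tray, its long side (its own x) roughly along world x.
- disc: Fixed round light-wood work disc, 90 mm in diameter, 15 mm high, on the table on the other side of the tray from the board. Origin: centre of its underside. The tin goes on its middle.
- bowl: Bystander: loose freshly lacquered red bowl, 90 mm across the rim, 50 mm high, standing 125 to 145 mm beyond the disc (centre to centre, towards +x). Origin: centre of its underside. It is drying and must stay where it is.

How it is judged (in metres and radians):
On the way, in this order (a step that is already met when the one before it is completed fails the run):
1. all three bottles stand upright and released on the black board (angle between each of bottle_blue, bottle_yellow, bottle_white's own z axis and vertical below 0.12 rad and z of bottle_blue in the frame of board between 0.004 and 0.016 m and linear speed of each of bottle_blue, bottle_yellow, bottle_white below 0.03 m/s and contact force between each of bottle_blue, bottle_yellow, bottle_white and the fingers below 0.3 N and x of bottle_blue in the frame of board between -0.115 and 0.115 m and y of bottle_blue in the frame of board between -0.065 and 0.065 m and z of bottle_yellow in the frame of board between 0.004 and 0.016 m and x of bottle_yellow in the frame of board between -0.115 and 0.115 m and y of bottle_yellow in the frame of board between -0.065 and 0.065 m and z of bottle_white in the frame of board between 0.004 and 0.016 m and x of bottle_white in the frame of board between -0.115 and 0.115 m and y of bottle_white in the frame of board between -0.065 and 0.065 m), for 0.2 s.
2. the tin stands released on the middle of the wooden disc, the three bottles still on the board (all of step 1 and horizontal distance between tin and disc below 0.015 m and z of tin in the frame of disc between 0.01 and 0.02 m and angle between tin's own z axis and vertical below 0.12 rad and linear speed of tin below 0.03 m/s and contact force between tin and the fingers below 0.3 N), for 0.2 s.
At the end, for the whole second after the job is handed in: The tin stands upright on the disc, its centre within 15 mm of the disc's centre; each bottle stands upright on the coaster of its cap's colour, centre within 12 mm of the coaster's centre; all are released and at rest; the red bowl is within 15 mm of where it started (horizontal distance between tin and disc below 0.015 m and z of tin in the frame of disc between 0.01 and 0.02 m and angle between each of tin, bottle_blue, bottle_yellow, bottle_white's own z axis and vertical below 0.12 rad and linear speed of tin below 0.03 m/s and contact force between each of tin, bottle_blue, bottle_yellow, bottle_white and the fingers below 0.3 N and horizontal distance between bottle_blue and coaster_blue below 0.012 m and z of bottle_blue in the frame of coaster_blue between 0 and 0.008 m and linear speed of each of bottle_blue, bottle_yellow, bottle_white below 0.02 m/s and horizontal distance between bottle_yellow and coaster_yellow below 0.012 m and z of bottle_yellow in the frame of coaster_yellow between 0 and 0.008 m and horizontal distance between bottle_white and coaster_white below 0.012 m and z of bottle_white in the frame of coaster_white between 0 and 0.008 m and distance of bowl from where it was at the start of the episode below 0.015 m); the robot touches nothing.
It fails at once if a bottle or the tin is tipped over (more than 40 degrees) (angle between any of tin, bottle_blue, bottle_yellow, bottle_white's own z axis and vertical above 0.7 rad).
It fails at once if the red bowl is displaced by more than 15 mm (distance of bowl from where it was at the start of the episode above 0.015 m).
It also fails if it takes over 144 s, if anything falls off the work surface, if the arm or the gripper's body presses on something with over 40 N, if the wrist force passes 120 N, or if a joint passes its speed limit or range.

## Working session

There is one attempt and no reset: what is moved stays moved. The work goes in short steps, Python scripts to look and compute and a shell command to move; the robot and the scene stay as the last step left them, time stands still between calls to the robot, and variables do not carry over. Pictures are saved under pics/ and viewed, at most 14 in all, crops included, and the job is handed in when it is done.

```bash
mkdir -p pics
python3 - <<'E'
from workcell import telemetry, optics
import cv2,numpy as np
print(telemetry.get_obs())
for n in("top","side"):
    c=optics.camera(n); print(n,c["K"].round(1).tolist(),c["extrinsics"].round(3).tolist())
    cv2.imwrite(f"pics/{n}0.png",c["color"][:,:,::-1])
E
```

```text
{'time': 0.0, 'q': array([6.31395777e+01, 5.00963296e+00, 1.00337959e+01, 9.50964789e+01,
       4.00628271e-04, 8.99998268e+01]), 'qd': array([-0.05177639, -0.00873438,  0.056126  ,  0.09562105,  0.02519406,
       -0.01437551]), 'joint_efforts': array([ 2.64500068e-04, -5.20389569e+01,  4.64802825e+01,  1.61802757e-02,
        1.24253742e-05, -2.45913600e-05]), 'ee_pos': array([0.24840259, 0.49047205, 0.23059122]), 'tcp_rot': array([-1.79927684e+02, -4.00846523e-04,  1.53139750e+02]), 'wrist_force': array([-0.18348926,  0.93389005,  0.76098828]), 'torque': array([ 0.02760839, -0.01449255,  0.0371186 ]), 'grasp_force': 0.0, 'opening': 0.08516171842921406}
top [[362.1, 0.0, 254.6], [0.0, 362.1, 189.0], [0.0, 0.0, 1.0]] [[-0.027, -0.995, 0.094, 0.492], [-0.999, 0.03, 0.032, 0.006], [-0.035, -0.093, -0.995, 0.792], [0.0, 0.0, 0.0, 1.0]]
side [[369.5, 0.0, 263.6], [0.0, 369.5, 195.9], [0.0, 0.0, 1.0]] [[0.911, -0.319, 0.262, 0.309], [-0.413, -0.689, 0.596, -0.575], [-0.009, -0.651, -0.759, 0.768], [0.0, 0.0, 0.0, 1.0]]
```

View pics/top0.png

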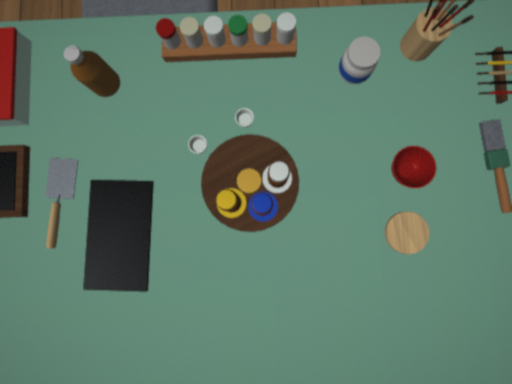

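View pics/side0.png

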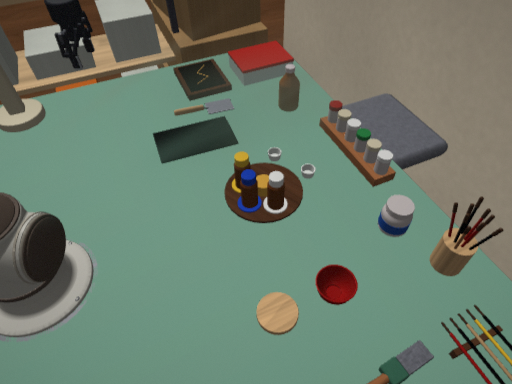

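The top view shows the board (119,235), tray (250,183), disc (407,232) and bowl (414,167). It also shows the yellow (227,200), blue (262,204) and white (279,173) caps and the tin (248,181). The two small white cups at (197,144) and (244,117) need avoiding. Next I'll measure.

```bash
cat > h.py <<'E'
from workcell import telemetry, optics
import cv2,numpy as np
def shot(n): 
    c=optics.camera(n); c["hsv"]=cv2.cvtColor(c["color"],cv2.COLOR_RGB2HSV).astype(int); return c
def ray(c,uv,z):
    E=c["extrinsics"]; d=E[:3,:3]@np.linalg.solve(c["K"],[uv[0],uv[1],1]); o=E[:3,3]
    return (o+d*(z-o[2])/d[2])
def proj(c,p):
    E=c["extrinsics"]; q=c["K"]@(E[:3,:3].T@(np.array(p)-E[:3,3])); return q[:2]/q[2]
def blobs(c,lo,hi,box=None,amin=20):
    m=cv2.inRange(c["hsv"].astype(np.uint8),np.array(lo,np.uint8),np.array(hi,np.uint8))
    if box: k=np.zeros_like(m); k[box[1]:box[3],box[0]:box[2]]=255; m&=k
    cs=cv2.findContours(m,cv2.RETR_EXTERNAL,cv2.CHAIN_APPROX_NONE)[0]
    return sorted([x for x in cs if cv2.contourArea(x)>amin],key=cv2.contourArea)[::-1]
def fit(c,ct,z):
    "contour cast onto plane z -> world xy, min enclosing circle"
    P=np.array([ray(c,p[0],z)[:2] for p in ct]); 
    (x,y),r=cv2.minEnclosingCircle((P*1000).astype(np.float32)); return round(x),round(y),round(2*r)
E
python3 - <<'E'
from h import *
t=shot("top");s=shot("side")
for n,px in dict(yel=(227,200),blu=(261,204),whi=(279,173),tin=(248,181),disc=(405,232),bowl=(414,155),board=(119,235),tray=(215,170),ycoast=(232,214),wco=(290,183)).items(): print(n,t["hsv"][px[1],px[0]],(1000*ray(t,px,.117 if len(n)==3 and n!='tin' else .01)).round())
for n,px in dict(yel=(241,158),blu=(248,176),whi=(276,178),tin=(263,185),disc=(277,312)).items(): print(n,s["hsv"][px[1],px[0]])
tr=(195,125,305,240)
for n,lo,hi,z,b in [("yel",(22,150,90),(34,255,255),.117,tr),("blu",(105,120,60),(130,255,255),.117,tr),("whi",(0,0,130),(180,80,255),.117,(255,150,305,200)),("tin",(12,130,90),(21,255,255),.044,(230,160,262,200)),("disc",(8,60,100),(28,200,255),.015,(370,200,440,265)),("bowl",(0,150,40),(8,255,255),.05,(380,130,450,200)),("tray",(0,40,20),(15,255,100),.008,tr)]:
    for ct in blobs(t,lo,hi,b)[:2]: print(n,cv2.contourArea(ct),cv2.boundingRect(ct),fit(t,ct,z))
for ct in blobs(t,(0,0,0),(180,255,30),(70,160,170,310))[:2]:
    q=cv2.minAreaRect(ct);print("board",q,[(1000*ray(t,p,.01)).round() for p in cv2.boxPoints(q)], (1000*ray(t,q[0],.01)).round())
cv2.imwrite("pics/z.png",np.hstack([cv2.resize(t["color"][125:245,190:310,::-1],(400,400),interpolation=2),cv2.resize(s["color"][125:245,200:320,::-1],(400,400),interpolation=2)]))
E
```

```text
yel [ 24 202 188] [536.  80. 117.]
blu [112 199 158] [527.  16. 117.]
whi [ 73   9 194] [584. -19. 117.]
tin [ 21 166 178] [583.  45.  10.]
disc [ 19 102 168] [ 465. -285.   10.]
bowl [  1 211 110] [ 629. -315.   10.]
board [120   6  41] [474. 328.  10.]
tray [ 13 131  70] [610. 117.  10.]
ycoast [ 24 199 188] [513.  81.  10.]
wco [ 53   6 164] [565. -39. 117.]
yel [ 23 191 199]
blu [113 209 160]
whi [ 23   5 203]
tin [ 20 176 191]
disc [ 16 108 182]
yel 701.5 (216, 188, 31, 30) (531, 74, 60)
blu 649.0 (248, 192, 30, 30) (523, 14, 55)
whi 489.5 (262, 162, 30, 31) (577, -14, 59)
whi 332.5 (288, 150, 17, 50) (581, -51, 97)
tin 501.0 (236, 168, 26, 29) (578, 42, 61)
disc 1403.5 (385, 212, 44, 42) (465, -286, 91)
bowl 1318.5 (392, 147, 43, 40) (598, -295, 87)
tray 6994.0 (202, 136, 96, 95) (581, 42, 209)
board ((121.3022689819336, 199.30482482910156), (59.4117317199707, 36.01360321044922), 1.3639276027679443) [array([515., 390.,  10.]), array([595., 390.,  10.]), array([588., 257.,  10.]), array([509., 259.,  10.])] [551. 324.  10.]
```

View pics/z.png

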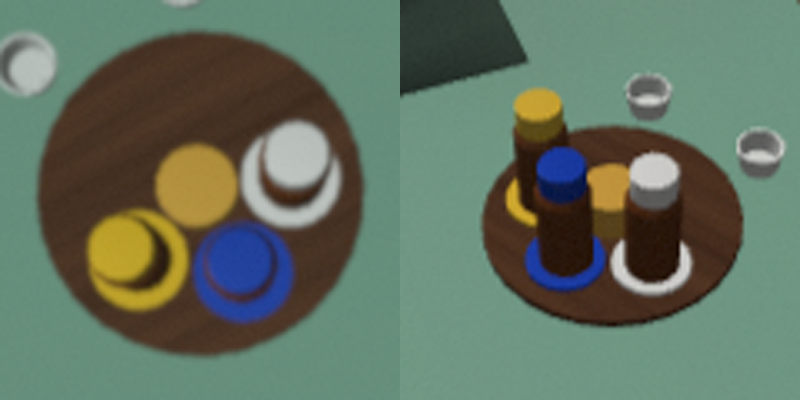

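Run:
```python
from h import *
t=shot("top");s=shot("side")
r=lambda c,u,z:(1000*ray(c,u,z)[:2]).round(1)
C={}
for n,co,cap in [("y",(231.4,203),(226.6,199.7)),("b",(262.9,206.3),(262,203.9)),("w",(277.3,177.2),(278.8,171.2))]:
    C[n]=r(t,co,.012); print(n,C[n],r(t,cap,.117))
T=r(t,(249.1,180.5),.044); print("tin",T,"tray",r(t,(250,182.9),.008))
for n in C: print(n,np.linalg.norm(C[n]-T))
print(np.linalg.norm(C['y']-C['b']),np.linalg.norm(C['w']-C['b']))
# side crop scale 3.333, origin 200,125
for n,co,cap in [("y",None,(538,106)),("b",(565,256),(562,163)),("w",(651,265),(654,167))]:
    f=lambda p:((p[0]-400)/3.333+200,p[1]/3.333+125)
    print("side",n,co and r(s,f(co),.012),r(s,f(cap),.117))
print("tin side",r(s,f((610,178)),.044),"disc side",r(s,(277.5,312),.015))
g=cv2.inRange(t["hsv"].astype(np.uint8),(0,0,0),(180,120,75))
for x in cv2.findContours(g,cv2.RETR_EXTERNAL,2)[0]:
    if cv2.contourArea(x)>3000: 
        q=cv2.minAreaRect(x); print(q,r(t,q[0],.01),[r(t,p,.01) for p in cv2.boxPoints(q)])
for u in [(197,144),(244,117),(414,167)]: print(u,r(t,u,.01))
```

```text
y [536.3  81.9] [536.7  80.6]
b [527.3  14.1] [527.   14.5]
w [589.4 -18.9] [587.5 -18.8]
tin [580.3  40.9] tray [579.2  40.8]
y 60.141499815019586
b 59.390571642306995
w 60.48842864548558
68.39473663959824 70.3236091223993
side y None [537.4  80.1]
side b [528.2  15.7] [530.4  16.4]
side w [586.4 -21.5] [590.  -15.7]
tin side [583.9  50.8] disc side [ 462.8 -290.5]
((118.31159973144531, 234.80923461914062), (63.862911224365234, 110.95513153076172), 2.9609360694885254) [474.3 329.9] [array([361.4, 404.6]), array([601.3, 396.1]), array([589.6, 253.6]), array([351.7, 266. ])]
(197, 144) [669.  155.6]
(244, 117) [726.1  50.2]
(414, 167) [ 602.6 -312.9]
```

The bottles, tin and coasters agree with the given spacings: 60 mm from the tin and about 69 mm between neighbours.

- **Positions (mm):** yellow (536,81), blue (527,14), white (589,-19), tin (580,41), board (474,330) at yaw about -3°, disc (464,-287).
- **Grasps:** tool yaw 117° (closing line at 27°) keeps the fingers clear of neighbouring bottles everywhere, so I'll hold that yaw throughout.
- **Board slots (mm):** A (400,363), B (474,330), C (548,297).

```bash
cat > p.py <<'E'
import sys,numpy as np
from workcell import telemetry
from scipy.spatial.transform import Rotation as R
o=telemetry.get_obs(); r=R.from_euler('xyz',o["tcp_rot"],degrees=True)
print("t",round(o["time"],2),"pos",(1000*o["ee_pos"]).round(1),"rpy",o["tcp_rot"].round(1),"q",o["q"].round(0),"open",round(o["opening"],4),"F",round(o["grasp_force"],1),o["wrist_force"].round(1))
p=o["ee_pos"]
for a in sys.argv[1:]:
    g=np.array(eval(a))/1000; print(a,"tool delta mm",(1000*r.inv().apply(g-p)).round(1)); p=g
E
python3 -m handwheel '[{"az":9},{"az":9},{"az":9},{"az":9},{},{},{},{},{},{}]' && python3 p.py 536,81,200 536,81,56 536,81,126 400,363,126 400,363,55
```

```text
$[0]: bad value
```

```bash
python3 -m handwheel '[{"tx":0,"ty":0,"tz":0,"ax":0,"ay":0,"az":9,"jaw":1},{"tx":0,"ty":0,"tz":0,"ax":0,"ay":0,"az":9,"jaw":1},{"az":9,"jaw":1},{"az":9,"jaw":1},{"jaw":1},{"jaw":1},{"jaw":1},{"jaw":1},{"jaw":1},{"jaw":1}]'; python3 -m handwheel '[{"tx":0,"ty":0,"tz":0,"ax":0,"ay":0,"az":9,"jaw":1},{"tx":0,"ty":0,"tz":0,"ax":0,"ay":0,"az":9,"jaw":1},{"tx":0,"ty":0,"tz":0,"ax":0,"ay":0,"az":9,"jaw":1},{"tx":0,"ty":0,"tz":0,"ax":0,"ay":0,"az":9,"jaw":1},{"tx":0,"ty":0,"tz":0,"ax":0,"ay":0,"az":0,"jaw":1},{"tx":0,"ty":0,"tz":0,"ax":0,"ay":0,"az":0,"jaw":1},{"tx":0,"ty":0,"tz":0,"ax":0,"ay":0,"az":0,"jaw":1},{"tx":0,"ty":0,"tz":0,"ax":0,"ay":0,"az":0,"jaw":1},{"tx":0,"ty":0,"tz":0,"ax":0,"ay":0,"az":0,"jaw":1},{"tx":0,"ty":0,"tz":0,"ax":0,"ay":0,"az":0,"jaw":1}]'; python3 p.py 536,81,200 536,81,56 536,81,126 400,363,126 400,363,55
```

```text
time: 1.55
ee_pos: [0.2485, 0.4906, 0.2313]
tcp_rot: [180.0, 0.0, 117.2]
wrist_force: [-0.0, -0.9, 0.4]
opening: 0.0854
grasp_force: 0.0
t 1.55 pos [248.5 490.6 231.3] rpy [180.    0.  117.2] q [ 63.   5.  10.  95.  -0. 126.] open 0.0854 F 0.0 [-0.  -0.9  0.4]
536,81,200 tool delta mm [-495.7   68.9   31.3]
536,81,56 tool delta mm [  0.  -0. 144.]
536,81,126 tool delta mm [ -0.   0. -70.]
400,363,126 tool delta mm [313.    7.7  -0. ]
400,363,55 tool delta mm [ 0. -0. 71.]$[2]: bad value
```

All seven keys are required in every row. Moving above the yellow bottle.

```bash
python3 -m handwheel '[{"tx":-0.0496,"ty":0.0069,"tz":0.003,"ax":0,"ay":0,"az":0,"jaw":1},{"tx":-0.0496,"ty":0.0069,"tz":0.003,"ax":0,"ay":0,"az":0,"jaw":1},{"tx":-0.0496,"ty":0.0069,"tz":0.003,"ax":0,"ay":0,"az":0,"jaw":1},{"tx":-0.0496,"ty":0.0069,"tz":0.003,"ax":0,"ay":0,"az":0,"jaw":1},{"tx":-0.0496,"ty":0.0069,"tz":0.003,"ax":0,"ay":0,"az":0,"jaw":1},{"tx":-0.0496,"ty":0.0069,"tz":0.003,"ax":0,"ay":0,"az":0,"jaw":1},{"tx":-0.0496,"ty":0.0069,"tz":0.003,"ax":0,"ay":0,"az":0,"jaw":1},{"tx":-0.0496,"ty":0.0069,"tz":0.003,"ax":0,"ay":0,"az":0,"jaw":1},{"tx":-0.0496,"ty":0.0069,"tz":0.003,"ax":0,"ay":0,"az":0,"jaw":1},{"tx":-0.0496,"ty":0.0069,"tz":0.003,"ax":0,"ay":0,"az":0,"jaw":1}]'; python3 p.py 536,81,56 >/dev/null
python3 - <<'E'
from h import *
c=shot("side"); cv2.imwrite("pics/a.png",c["color"][60:260,120:390,::-1])
E
python3 p.py 536,81,56
```

```text
time: 2.8
ee_pos: [0.537, 0.0792, 0.2013]
tcp_rot: [180.0, 0.0, 117.1]
wrist_force: [0.3, 1.5, 0.5]
opening: 0.0856
grasp_force: 0.0
t 2.85 pos [539.2  75.3 200.2] rpy [-1.80e+02  1.00e-01  1.17e+02] q [ 8.  4.  5. 92. -0. 71.] open 0.0853 F 0.0 [-2.7 -3.4 -2.1]
536,81,56 tool delta mm [  6.8  -0.2 144.2]
```

View pics/a.png

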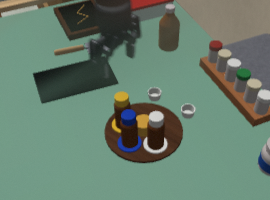

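```bash
python3 -c "
from h import *
c=shot('side');print(proj(c,[.537,.079,.2]),proj(c,[.536,.081,.117]))"; python3 p.py 536,81,56
```

```text
[239.52278335 131.66328069] [240.77857609 156.73116904]
t 2.9 pos [537.8  77.3 200.3] rpy [-179.9    0.   116.9] q [ 8.  4.  5. 92. -0. 71.] open 0.0854 F 0.0 [-0.2 -0.1 -0.3]
536,81,56 tool delta mm [  4.2   0.2 144.2]
```

```bash
python3 -m handwheel '[{"tx":0,"ty":0,"tz":0.02,"ax":0,"ay":0,"az":0,"jaw":1},{"tx":0,"ty":0,"tz":0.02,"ax":0,"ay":0,"az":0,"jaw":1},{"tx":0,"ty":0,"tz":0.02,"ax":0,"ay":0,"az":0,"jaw":1},{"tx":0,"ty":0,"tz":0.02,"ax":0,"ay":0,"az":0,"jaw":1},{"tx":0,"ty":0,"tz":0.02,"ax":0,"ay":0,"az":0,"jaw":1},{"tx":0,"ty":0,"tz":0.02,"ax":0,"ay":0,"az":0,"jaw":1},{"tx":0,"ty":0,"tz":0.015,"ax":0,"ay":0,"az":0,"jaw":1},{"tx":0,"ty":0,"tz":0.01,"ax":0,"ay":0,"az":0,"jaw":1},{"tx":0,"ty":0,"tz":0,"ax":0,"ay":0,"az":0,"jaw":1},{"tx":0,"ty":0,"tz":0,"ax":0,"ay":0,"az":0,"jaw":1}]' 40; python3 p.py 536,81,56
```

```text
time: 4.15
ee_pos: [0.5365, 0.0808, 0.057]
tcp_rot: [179.9, 0.0, 117.1]
wrist_force: [0.3, -0.0, 0.3]
opening: 0.0852
grasp_force: 0.0
t 4.15 pos [536.5  80.8  57. ] rpy [179.9   0.  117.1] q [  9.   4. -10.  76.  -0.  71.] open 0.0852 F 0.0 [ 0.3 -0.   0.3]
536,81,56 tool delta mm [ 0.4 -0.4  1. ]
```

Settled accurately. Closing, then lifting 75 mm.

```bash
python3 -m handwheel '[{"tx":0,"ty":0,"tz":0,"ax":0,"ay":0,"az":0,"jaw":-1},{"tx":0,"ty":0,"tz":0,"ax":0,"ay":0,"az":0,"jaw":-1},{"tx":0,"ty":0,"tz":0,"ax":0,"ay":0,"az":0,"jaw":-1},{"tx":0,"ty":0,"tz":0,"ax":0,"ay":0,"az":0,"jaw":-1},{"tx":0,"ty":0,"tz":0,"ax":0,"ay":0,"az":0,"jaw":-1},{"tx":0,"ty":0,"tz":0,"ax":0,"ay":0,"az":0,"jaw":-1},{"tx":0,"ty":0,"tz":0,"ax":0,"ay":0,"az":0,"jaw":-1},{"tx":0,"ty":0,"tz":0,"ax":0,"ay":0,"az":0,"jaw":-1},{"tx":0,"ty":0,"tz":0,"ax":0,"ay":0,"az":0,"jaw":-1},{"tx":0,"ty":0,"tz":0,"ax":0,"ay":0,"az":0,"jaw":-1}]' 40; python3 -m handwheel '[{"tx":0,"ty":0,"tz":-0.005,"ax":0,"ay":0,"az":0,"jaw":-1},{"tx":0,"ty":0,"tz":-0.01,"ax":0,"ay":0,"az":0,"jaw":-1},{"tx":0,"ty":0,"tz":-0.015,"ax":0,"ay":0,"az":0,"jaw":-1},{"tx":0,"ty":0,"tz":-0.015,"ax":0,"ay":0,"az":0,"jaw":-1},{"tx":0,"ty":0,"tz":-0.015,"ax":0,"ay":0,"az":0,"jaw":-1},{"tx":0,"ty":0,"tz":-0.01,"ax":0,"ay":0,"az":0,"jaw":-1},{"tx":0,"ty":0,"tz":-0.005,"ax":0,"ay":0,"az":0,"jaw":-1},{"tx":0,"ty":0,"tz":0,"ax":0,"ay":0,"az":0,"jaw":-1},{"tx":0,"ty":0,"tz":0,"ax":0,"ay":0,"az":0,"jaw":-1},{"tx":0,"ty":0,"tz":0,"ax":0,"ay":0,"az":0,"jaw":-1}]'; python3 p.py 400,363,132 400,363,55
```

```text
time: 5.4
ee_pos: [0.5365, 0.0808, 0.0568]
tcp_rot: [180.0, 0.0, 117.1]
wrist_force: [0.6, 0.6, 5.5]
opening: 0.043
grasp_force: 41.6
time: 6.65
ee_pos: [0.5359, 0.0807, 0.1307]
tcp_rot: [-180.0, -0.0, 117.1]
wrist_force: [0.5, 0.0, -1.2]
opening: 0.0429
grasp_force: 41.1
t 6.65 pos [535.9  80.7 130.7] rpy [-180.    -0.   117.1] q [ 9.  3. -3. 84. -0. 71.] open 0.0429 F 41.1 [ 0.5  0.  -1.2]
400,363,132 tool delta mm [313.2   7.8  -1.2]
400,363,55 tool delta mm [-0.   0.1 77. ]
```

```bash
python3 -m handwheel '[{"tx":0.013,"ty":0.0,"tz":0,"ax":0,"ay":0,"az":0,"jaw":-1},{"tx":0.03,"ty":0.001,"tz":0,"ax":0,"ay":0,"az":0,"jaw":-1},{"tx":0.045,"ty":0.001,"tz":0,"ax":0,"ay":0,"az":0,"jaw":-1},{"tx":0.05,"ty":0.001,"tz":0,"ax":0,"ay":0,"az":0,"jaw":-1},{"tx":0.05,"ty":0.001,"tz":0,"ax":0,"ay":0,"az":0,"jaw":-1},{"tx":0.05,"ty":0.001,"tz":0,"ax":0,"ay":0,"az":0,"jaw":-1},{"tx":0.04,"ty":0.001,"tz":0,"ax":0,"ay":0,"az":0,"jaw":-1},{"tx":0.025,"ty":0.001,"tz":0,"ax":0,"ay":0,"az":0,"jaw":-1},{"tx":0.01,"ty":0.001,"tz":0,"ax":0,"ay":0,"az":0,"jaw":-1},{"tx":0,"ty":0,"tz":0,"ax":0,"ay":0,"az":0,"jaw":-1}]'; python3 -m handwheel '[{"tx":0,"ty":0,"tz":0.01,"ax":0,"ay":0,"az":0,"jaw":-1},{"tx":0,"ty":0,"tz":0.015,"ax":0,"ay":0,"az":0,"jaw":-1},{"tx":0,"ty":0,"tz":0.015,"ax":0,"ay":0,"az":0,"jaw":-1},{"tx":0,"ty":0,"tz":0.012,"ax":0,"ay":0,"az":0,"jaw":-1},{"tx":0,"ty":0,"tz":0.008,"ax":0,"ay":0,"az":0,"jaw":-1},{"tx":0,"ty":0,"tz":0.005,"ax":0,"ay":0,"az":0,"jaw":-1},{"tx":0,"ty":0,"tz":0.005,"ax":0,"ay":0,"az":0,"jaw":-1},{"tx":0,"ty":0,"tz":0,"ax":0,"ay":0,"az":0,"jaw":-1},{"tx":0,"ty":0,"tz":0,"ax":0,"ay":0,"az":0,"jaw":-1},{"tx":0,"ty":0,"tz":0,"ax":0,"ay":0,"az":0,"jaw":-1}]'; python3 p.py 400,363,55
```

```text
time: 7.9
ee_pos: [0.4001, 0.3631, 0.1312]
tcp_rot: [-180.0, 0.0, 117.2]
wrist_force: [0.1, -0.6, -1.9]
opening: 0.0431
grasp_force: 41.2
time: 9.15
ee_pos: [0.4006, 0.3631, 0.0616]
tcp_rot: [180.0, -0.0, 117.1]
wrist_force: [0.1, 0.2, -1.6]
opening: 0.0427
grasp_force: 41.2
t 9.15 pos [400.6 363.1  61.6] rpy [180.   -0.  117.1] q [ 42.   4. -10.  76.  -0. 105.] open 0.0427 F 41.2 [ 0.1  0.2 -1.6]
400,363,55 tool delta mm [ 0.2 -0.6  6.6]
```

Lowering 6.5 mm more, opening, then rising 120 mm.

```bash
python3 -m handwheel '[{"tx":0,"ty":0,"tz":0.003,"ax":0,"ay":0,"az":0,"jaw":-1},{"tx":0,"ty":0,"tz":0.0035,"ax":0,"ay":0,"az":0,"jaw":-1},{"tx":0,"ty":0,"tz":0,"ax":0,"ay":0,"az":0,"jaw":-1},{"tx":0,"ty":0,"tz":0,"ax":0,"ay":0,"az":0,"jaw":0.2},{"tx":0,"ty":0,"tz":0,"ax":0,"ay":0,"az":0,"jaw":0.5},{"tx":0,"ty":0,"tz":0,"ax":0,"ay":0,"az":0,"jaw":0.8},{"tx":0,"ty":0,"tz":0,"ax":0,"ay":0,"az":0,"jaw":1},{"tx":0,"ty":0,"tz":0,"ax":0,"ay":0,"az":0,"jaw":1},{"tx":0,"ty":0,"tz":0,"ax":0,"ay":0,"az":0,"jaw":1},{"tx":0,"ty":0,"tz":0,"ax":0,"ay":0,"az":0,"jaw":1}]'; python3 -m handwheel '[{"tx":0,"ty":0,"tz":-0.01,"ax":0,"ay":0,"az":0,"jaw":1},{"tx":0,"ty":0,"tz":-0.02,"ax":0,"ay":0,"az":0,"jaw":1},{"tx":0,"ty":0,"tz":-0.03,"ax":0,"ay":0,"az":0,"jaw":1},{"tx":0,"ty":0,"tz":-0.03,"ax":0,"ay":0,"az":0,"jaw":1},{"tx":0,"ty":0,"tz":-0.02,"ax":0,"ay":0,"az":0,"jaw":1},{"tx":0,"ty":0,"tz":-0.01,"ax":0,"ay":0,"az":0,"jaw":1},{"tx":0,"ty":0,"tz":0,"ax":0,"ay":0,"az":0,"jaw":1},{"tx":0,"ty":0,"tz":0,"ax":0,"ay":0,"az":0,"jaw":1},{"tx":0,"ty":0,"tz":0,"ax":0,"ay":0,"az":0,"jaw":1},{"tx":0,"ty":0,"tz":0,"ax":0,"ay":0,"az":0,"jaw":1}]'; python3 p.py 527,14,175 527,14,56
```

```text
time: 10.4
ee_pos: [0.4005, 0.3629, 0.0548]
tcp_rot: [-180.0, -0.0, 117.1]
wrist_force: [0.7, 1.0, -0.1]
opening: 0.0856
grasp_force: 0.0
time: 11.65
ee_pos: [0.4004, 0.3628, 0.1743]
tcp_rot: [-180.0, 0.0, 117.1]
wrist_force: [-0.6, -0.2, -0.1]
opening: 0.0855
grasp_force: 0.0
t 11.65 pos [400.4 362.8 174.3] rpy [-180.     0.   117.1] q [ 42.   3.   2.  89.  -0. 105.] open 0.0855 F 0.0 [-0.6 -0.2 -0.1]
527,14,175 tool delta mm [-368.2  -46.4   -0.6]
527,14,56 tool delta mm [0.00e+00 1.00e-01 1.19e+02]
```

```bash
python3 -m handwheel '[{"tx":-0.02,"ty":-0.003,"tz":0,"ax":0,"ay":0,"az":0,"jaw":1},{"tx":-0.04,"ty":-0.005,"tz":0,"ax":0,"ay":0,"az":0,"jaw":1},{"tx":-0.05,"ty":-0.006,"tz":0,"ax":0,"ay":0,"az":0,"jaw":1},{"tx":-0.05,"ty":-0.006,"tz":0,"ax":0,"ay":0,"az":0,"jaw":1},{"tx":-0.05,"ty":-0.006,"tz":0,"ax":0,"ay":0,"az":0,"jaw":1},{"tx":-0.05,"ty":-0.006,"tz":0,"ax":0,"ay":0,"az":0,"jaw":1},{"tx":-0.05,"ty":-0.006,"tz":0,"ax":0,"ay":0,"az":0,"jaw":1},{"tx":-0.038,"ty":-0.005,"tz":0,"ax":0,"ay":0,"az":0,"jaw":1},{"tx":-0.02,"ty":-0.003,"tz":0,"ax":0,"ay":0,"az":0,"jaw":1},{"tx":0,"ty":0,"tz":0,"ax":0,"ay":0,"az":0,"jaw":1}]'; python3 -m handwheel '[{"tx":0,"ty":0,"tz":0.01,"ax":0,"ay":0,"az":0,"jaw":1},{"tx":0,"ty":0,"tz":0.02,"ax":0,"ay":0,"az":0,"jaw":1},{"tx":0,"ty":0,"tz":0.02,"ax":0,"ay":0,"az":0,"jaw":1},{"tx":0,"ty":0,"tz":0.02,"ax":0,"ay":0,"az":0,"jaw":1},{"tx":0,"ty":0,"tz":0.02,"ax":0,"ay":0,"az":0,"jaw":1},{"tx":0,"ty":0,"tz":0.015,"ax":0,"ay":0,"az":0,"jaw":1},{"tx":0,"ty":0,"tz":0.01,"ax":0,"ay":0,"az":0,"jaw":1},{"tx":0,"ty":0,"tz":0.003,"ax":0,"ay":0,"az":0,"jaw":1},{"tx":0,"ty":0,"tz":0,"ax":0,"ay":0,"az":0,"jaw":1},{"tx":0,"ty":0,"tz":0,"ax":0,"ay":0,"az":0,"jaw":1}]'; python3 p.py 527,14,56
```

```text
time: 12.9
ee_pos: [0.5274, 0.0132, 0.1746]
tcp_rot: [-180.0, -0.0, 117.0]
wrist_force: [0.5, 0.8, -0.0]
opening: 0.0856
grasp_force: 0.0
time: 14.15
ee_pos: [0.5278, 0.0144, 0.0574]
tcp_rot: [180.0, 0.0, 117.1]
wrist_force: [-0.7, -0.6, -0.2]
opening: 0.0859
grasp_force: 0.0
t 14.15 pos [527.8  14.4  57.4] rpy [180.    0.  117.1] q [  2.   2. -12.  76.  -0.  64.] open 0.0859 F 0.0 [-0.7 -0.6 -0.2]
527,14,56 tool delta mm [-0.  -0.9  1.4]
```

```bash
python3 -m handwheel '[{"tx":0,"ty":0,"tz":0,"ax":0,"ay":0,"az":0,"jaw":-1},{"tx":0,"ty":0,"tz":0,"ax":0,"ay":0,"az":0,"jaw":-1},{"tx":0,"ty":0,"tz":0,"ax":0,"ay":0,"az":0,"jaw":-1},{"tx":0,"ty":0,"tz":0,"ax":0,"ay":0,"az":0,"jaw":-1},{"tx":0,"ty":0,"tz":0,"ax":0,"ay":0,"az":0,"jaw":-1},{"tx":0,"ty":0,"tz":0,"ax":0,"ay":0,"az":0,"jaw":-1},{"tx":0,"ty":0,"tz":0,"ax":0,"ay":0,"az":0,"jaw":-1},{"tx":0,"ty":0,"tz":0,"ax":0,"ay":0,"az":0,"jaw":-1},{"tx":0,"ty":0,"tz":0,"ax":0,"ay":0,"az":0,"jaw":-1},{"tx":0,"ty":0,"tz":0,"ax":0,"ay":0,"az":0,"jaw":-1}]' 40; python3 -m handwheel '[{"tx":0,"ty":0,"tz":-0.005,"ax":0,"ay":0,"az":0,"jaw":-1},{"tx":0,"ty":0,"tz":-0.01,"ax":0,"ay":0,"az":0,"jaw":-1},{"tx":0,"ty":0,"tz":-0.015,"ax":0,"ay":0,"az":0,"jaw":-1},{"tx":0,"ty":0,"tz":-0.015,"ax":0,"ay":0,"az":0,"jaw":-1},{"tx":0,"ty":0,"tz":-0.015,"ax":0,"ay":0,"az":0,"jaw":-1},{"tx":0,"ty":0,"tz":-0.01,"ax":0,"ay":0,"az":0,"jaw":-1},{"tx":0,"ty":0,"tz":-0.005,"ax":0,"ay":0,"az":0,"jaw":-1},{"tx":0,"ty":0,"tz":0,"ax":0,"ay":0,"az":0,"jaw":-1},{"tx":0,"ty":0,"tz":0,"ax":0,"ay":0,"az":0,"jaw":-1},{"tx":0,"ty":0,"tz":0,"ax":0,"ay":0,"az":0,"jaw":-1}]'; python3 p.py 474,330,132 474,330,55.5
```

```text
time: 15.4
ee_pos: [0.5277, 0.0145, 0.0571]
tcp_rot: [180.0, 0.0, 117.1]
wrist_force: [0.8, 1.7, 6.1]
opening: 0.0428
grasp_force: 40.7
time: 16.65
ee_pos: [0.5272, 0.0145, 0.1313]
tcp_rot: [-180.0, -0.0, 117.1]
wrist_force: [0.1, -0.1, -1.9]
opening: 0.0428
grasp_force: 40.8
t 16.65 pos [527.2  14.5 131.3] rpy [-180.    -0.   117.1] q [ 2.  1. -5. 84.  0. 64.] open 0.0428 F 40.8 [ 0.1 -0.1 -1.9]
474,330,132 tool delta mm [305.1  96.6  -0.7]
474,330,55.5 tool delta mm [-0.   0.1 76.5]
```

```bash
python3 -m handwheel '[{"tx":0.013,"ty":0.004,"tz":0,"ax":0,"ay":0,"az":0,"jaw":-1},{"tx":0.03,"ty":0.01,"tz":0,"ax":0,"ay":0,"az":0,"jaw":-1},{"tx":0.045,"ty":0.014,"tz":0,"ax":0,"ay":0,"az":0,"jaw":-1},{"tx":0.048,"ty":0.015,"tz":0,"ax":0,"ay":0,"az":0,"jaw":-1},{"tx":0.048,"ty":0.015,"tz":0,"ax":0,"ay":0,"az":0,"jaw":-1},{"tx":0.047,"ty":0.015,"tz":0,"ax":0,"ay":0,"az":0,"jaw":-1},{"tx":0.039,"ty":0.013,"tz":0,"ax":0,"ay":0,"az":0,"jaw":-1},{"tx":0.025,"ty":0.008,"tz":0,"ax":0,"ay":0,"az":0,"jaw":-1},{"tx":0.01,"ty":0.003,"tz":0,"ax":0,"ay":0,"az":0,"jaw":-1},{"tx":0,"ty":0,"tz":0,"ax":0,"ay":0,"az":0,"jaw":-1}]'; python3 -m handwheel '[{"tx":0,"ty":0,"tz":0.01,"ax":0,"ay":0,"az":0,"jaw":-1},{"tx":0,"ty":0,"tz":0.015,"ax":0,"ay":0,"az":0,"jaw":-1},{"tx":0,"ty":0,"tz":0.015,"ax":0,"ay":0,"az":0,"jaw":-1},{"tx":0,"ty":0,"tz":0.012,"ax":0,"ay":0,"az":0,"jaw":-1},{"tx":0,"ty":0,"tz":0.008,"ax":0,"ay":0,"az":0,"jaw":-1},{"tx":0,"ty":0,"tz":0.005,"ax":0,"ay":0,"az":0,"jaw":-1},{"tx":0,"ty":0,"tz":0.005,"ax":0,"ay":0,"az":0,"jaw":-1},{"tx":0,"ty":0,"tz":0,"ax":0,"ay":0,"az":0,"jaw":-1},{"tx":0,"ty":0,"tz":0,"ax":0,"ay":0,"az":0,"jaw":-1},{"tx":0,"ty":0,"tz":0,"ax":0,"ay":0,"az":0,"jaw":-1}]'; python3 p.py 474,330,55.5
```

```text
time: 17.9
ee_pos: [0.4742, 0.3305, 0.1316]
tcp_rot: [-180.0, 0.0, 117.2]
wrist_force: [0.3, 0.3, -2.4]
opening: 0.043
grasp_force: 40.8
time: 19.15
ee_pos: [0.4748, 0.3302, 0.0621]
tcp_rot: [180.0, -0.0, 117.1]
wrist_force: [-0.3, -0.2, -1.6]
opening: 0.0429
grasp_force: 40.9
t 19.15 pos [474.8 330.2  62.1] rpy [180.   -0.  117.1] q [35.  9. -4. 77. -0. 98.] open 0.0429 F 40.9 [-0.3 -0.2 -1.6]
474,330,55.5 tool delta mm [ 0.1 -0.8  6.6]
```

```bash
python3 -m handwheel '[{"tx":0,"ty":0,"tz":0.003,"ax":0,"ay":0,"az":0,"jaw":-1},{"tx":0,"ty":0,"tz":0.0035,"ax":0,"ay":0,"az":0,"jaw":-1},{"tx":0,"ty":0,"tz":0,"ax":0,"ay":0,"az":0,"jaw":-1},{"tx":0,"ty":0,"tz":0,"ax":0,"ay":0,"az":0,"jaw":0.2},{"tx":0,"ty":0,"tz":0,"ax":0,"ay":0,"az":0,"jaw":0.5},{"tx":0,"ty":0,"tz":0,"ax":0,"ay":0,"az":0,"jaw":0.8},{"tx":0,"ty":0,"tz":0,"ax":0,"ay":0,"az":0,"jaw":1},{"tx":0,"ty":0,"tz":0,"ax":0,"ay":0,"az":0,"jaw":1},{"tx":0,"ty":0,"tz":0,"ax":0,"ay":0,"az":0,"jaw":1},{"tx":0,"ty":0,"tz":0,"ax":0,"ay":0,"az":0,"jaw":1}]'; python3 -m handwheel '[{"tx":0,"ty":0,"tz":-0.01,"ax":0,"ay":0,"az":0,"jaw":1},{"tx":0,"ty":0,"tz":-0.02,"ax":0,"ay":0,"az":0,"jaw":1},{"tx":0,"ty":0,"tz":-0.03,"ax":0,"ay":0,"az":0,"jaw":1},{"tx":0,"ty":0,"tz":-0.03,"ax":0,"ay":0,"az":0,"jaw":1},{"tx":0,"ty":0,"tz":-0.02,"ax":0,"ay":0,"az":0,"jaw":1},{"tx":0,"ty":0,"tz":-0.01,"ax":0,"ay":0,"az":0,"jaw":1},{"tx":0,"ty":0,"tz":0,"ax":0,"ay":0,"az":0,"jaw":1},{"tx":0,"ty":0,"tz":0,"ax":0,"ay":0,"az":0,"jaw":1},{"tx":0,"ty":0,"tz":0,"ax":0,"ay":0,"az":0,"jaw":1},{"tx":0,"ty":0,"tz":0,"ax":0,"ay":0,"az":0,"jaw":1}]'; python3 p.py 589,-19,175 589,-19,56.5
```

```text
time: 20.4
ee_pos: [0.4746, 0.3301, 0.0553]
tcp_rot: [-180.0, 0.0, 117.1]
wrist_force: [0.1, 0.6, -0.5]
opening: 0.0855
grasp_force: 0.0
time: 21.65
ee_pos: [0.4745, 0.33, 0.1747]
tcp_rot: [-180.0, 0.0, 117.1]
wrist_force: [-0.2, 0.4, -0.5]
opening: 0.0852
grasp_force: 0.0
t 21.65 pos [474.5 330.  174.7] rpy [-180.     0.   117.1] q [35.  8.  7. 89. -0. 98.] open 0.0852 F 0.0 [-0.2  0.4 -0.5]
589,-19,175 tool delta mm [-3.628e+02 -5.730e+01 -2.000e-01]
589,-19,56.5 tool delta mm [0.000e+00 1.000e-01 1.185e+02]
```

```bash
python3 -m handwheel '[{"tx":-0.02,"ty":-0.003,"tz":0,"ax":0,"ay":0,"az":0,"jaw":1},{"tx":-0.04,"ty":-0.006,"tz":0,"ax":0,"ay":0,"az":0,"jaw":1},{"tx":-0.05,"ty":-0.008,"tz":0,"ax":0,"ay":0,"az":0,"jaw":1},{"tx":-0.05,"ty":-0.008,"tz":0,"ax":0,"ay":0,"az":0,"jaw":1},{"tx":-0.05,"ty":-0.008,"tz":0,"ax":0,"ay":0,"az":0,"jaw":1},{"tx":-0.05,"ty":-0.008,"tz":0,"ax":0,"ay":0,"az":0,"jaw":1},{"tx":-0.05,"ty":-0.008,"tz":0,"ax":0,"ay":0,"az":0,"jaw":1},{"tx":-0.035,"ty":-0.006,"tz":0,"ax":0,"ay":0,"az":0,"jaw":1},{"tx":-0.018,"ty":-0.003,"tz":0,"ax":0,"ay":0,"az":0,"jaw":1},{"tx":0,"ty":0,"tz":0,"ax":0,"ay":0,"az":0,"jaw":1}]'; python3 -m handwheel '[{"tx":0,"ty":0,"tz":0.01,"ax":0,"ay":0,"az":0,"jaw":1},{"tx":0,"ty":0,"tz":0.02,"ax":0,"ay":0,"az":0,"jaw":1},{"tx":0,"ty":0,"tz":0.02,"ax":0,"ay":0,"az":0,"jaw":1},{"tx":0,"ty":0,"tz":0.02,"ax":0,"ay":0,"az":0,"jaw":1},{"tx":0,"ty":0,"tz":0.02,"ax":0,"ay":0,"az":0,"jaw":1},{"tx":0,"ty":0,"tz":0.015,"ax":0,"ay":0,"az":0,"jaw":1},{"tx":0,"ty":0,"tz":0.01,"ax":0,"ay":0,"az":0,"jaw":1},{"tx":0,"ty":0,"tz":0.003,"ax":0,"ay":0,"az":0,"jaw":1},{"tx":0,"ty":0,"tz":0,"ax":0,"ay":0,"az":0,"jaw":1},{"tx":0,"ty":0,"tz":0,"ax":0,"ay":0,"az":0,"jaw":1}]'; python3 p.py 589,-19,56
```

```text
time: 22.9
ee_pos: [0.5885, -0.0204, 0.1751]
tcp_rot: [-180.0, -0.0, 117.0]
wrist_force: [-0.6, 0.4, -0.2]
opening: 0.0857
grasp_force: 0.0
time: 24.15
ee_pos: [0.589, -0.0194, 0.058]
tcp_rot: [179.9, 0.0, 117.1]
wrist_force: [-0.1, 0.7, 0.3]
opening: 0.0853
grasp_force: 0.0
t 24.15 pos [589.  -19.4  58. ] rpy [179.9   0.  117.1] q [-2. 10. -3. 76. -0. 61.] open 0.0853 F 0.0 [-0.1  0.7  0.3]
589,-19,56 tool delta mm [0.4 0.2 2. ]
```

```bash
python3 -m handwheel '[{"tx":0,"ty":0,"tz":0,"ax":0,"ay":0,"az":0,"jaw":-1},{"tx":0,"ty":0,"tz":0,"ax":0,"ay":0,"az":0,"jaw":-1},{"tx":0,"ty":0,"tz":0,"ax":0,"ay":0,"az":0,"jaw":-1},{"tx":0,"ty":0,"tz":0,"ax":0,"ay":0,"az":0,"jaw":-1},{"tx":0,"ty":0,"tz":0,"ax":0,"ay":0,"az":0,"jaw":-1},{"tx":0,"ty":0,"tz":0,"ax":0,"ay":0,"az":0,"jaw":-1},{"tx":0,"ty":0,"tz":0,"ax":0,"ay":0,"az":0,"jaw":-1},{"tx":0,"ty":0,"tz":0,"ax":0,"ay":0,"az":0,"jaw":-1},{"tx":0,"ty":0,"tz":0,"ax":0,"ay":0,"az":0,"jaw":-1},{"tx":0,"ty":0,"tz":0,"ax":0,"ay":0,"az":0,"jaw":-1}]' 40; python3 -m handwheel '[{"tx":0,"ty":0,"tz":-0.005,"ax":0,"ay":0,"az":0,"jaw":-1},{"tx":0,"ty":0,"tz":-0.01,"ax":0,"ay":0,"az":0,"jaw":-1},{"tx":0,"ty":0,"tz":-0.015,"ax":0,"ay":0,"az":0,"jaw":-1},{"tx":0,"ty":0,"tz":-0.015,"ax":0,"ay":0,"az":0,"jaw":-1},{"tx":0,"ty":0,"tz":-0.015,"ax":0,"ay":0,"az":0,"jaw":-1},{"tx":0,"ty":0,"tz":-0.01,"ax":0,"ay":0,"az":0,"jaw":-1},{"tx":0,"ty":0,"tz":-0.005,"ax":0,"ay":0,"az":0,"jaw":-1},{"tx":0,"ty":0,"tz":0,"ax":0,"ay":0,"az":0,"jaw":-1},{"tx":0,"ty":0,"tz":0,"ax":0,"ay":0,"az":0,"jaw":-1},{"tx":0,"ty":0,"tz":0,"ax":0,"ay":0,"az":0,"jaw":-1}]'; python3 p.py 548,297,132 548,297,56
```

```text
time: 25.4
ee_pos: [0.5888, -0.0193, 0.0577]
tcp_rot: [180.0, 0.0, 117.1]
wrist_force: [0.5, -0.3, 5.3]
opening: 0.0428
grasp_force: 40.9
time: 26.65
ee_pos: [0.5884, -0.0193, 0.1318]
tcp_rot: [-180.0, -0.0, 117.1]
wrist_force: [0.5, 0.5, -0.8]
opening: 0.0433
grasp_force: 40.8
t 26.65 pos [588.4 -19.3 131.8] rpy [-180.    -0.   117.1] q [-2.  9.  4. 85.  0. 61.] open 0.0433 F 40.8 [ 0.5  0.5 -0.8]
548,297,132 tool delta mm [ 2.999e+02  1.084e+02 -2.000e-01]
548,297,56 tool delta mm [-0.   0.1 76. ]
```

```bash
python3 -m handwheel '[{"tx":0.013,"ty":0.004,"tz":0,"ax":0,"ay":0,"az":0,"jaw":-1},{"tx":0.03,"ty":0.011,"tz":0,"ax":0,"ay":0,"az":0,"jaw":-1},{"tx":0.044,"ty":0.016,"tz":0,"ax":0,"ay":0,"az":0,"jaw":-1},{"tx":0.047,"ty":0.017,"tz":0,"ax":0,"ay":0,"az":0,"jaw":-1},{"tx":0.047,"ty":0.017,"tz":0,"ax":0,"ay":0,"az":0,"jaw":-1},{"tx":0.047,"ty":0.017,"tz":0,"ax":0,"ay":0,"az":0,"jaw":-1},{"tx":0.037,"ty":0.013,"tz":0,"ax":0,"ay":0,"az":0,"jaw":-1},{"tx":0.025,"ty":0.009,"tz":0,"ax":0,"ay":0,"az":0,"jaw":-1},{"tx":0.01,"ty":0.004,"tz":0,"ax":0,"ay":0,"az":0,"jaw":-1},{"tx":0,"ty":0,"tz":0,"ax":0,"ay":0,"az":0,"jaw":-1}]'; python3 -m handwheel '[{"tx":0,"ty":0,"tz":0.01,"ax":0,"ay":0,"az":0,"jaw":-1},{"tx":0,"ty":0,"tz":0.015,"ax":0,"ay":0,"az":0,"jaw":-1},{"tx":0,"ty":0,"tz":0.015,"ax":0,"ay":0,"az":0,"jaw":-1},{"tx":0,"ty":0,"tz":0.012,"ax":0,"ay":0,"az":0,"jaw":-1},{"tx":0,"ty":0,"tz":0.008,"ax":0,"ay":0,"az":0,"jaw":-1},{"tx":0,"ty":0,"tz":0.005,"ax":0,"ay":0,"az":0,"jaw":-1},{"tx":0,"ty":0,"tz":0.005,"ax":0,"ay":0,"az":0,"jaw":-1},{"tx":0,"ty":0,"tz":0,"ax":0,"ay":0,"az":0,"jaw":-1},{"tx":0,"ty":0,"tz":0,"ax":0,"ay":0,"az":0,"jaw":-1},{"tx":0,"ty":0,"tz":0,"ax":0,"ay":0,"az":0,"jaw":-1}]'; python3 p.py 548,297,56
```

```text
time: 27.9
ee_pos: [0.5475, 0.2973, 0.1321]
tcp_rot: [-180.0, 0.0, 117.2]
wrist_force: [-0.4, -0.5, -2.3]
opening: 0.0428
grasp_force: 40.8
time: 29.15
ee_pos: [0.548, 0.297, 0.0627]
tcp_rot: [180.0, -0.0, 117.1]
wrist_force: [0.4, -0.7, -1.0]
opening: 0.0429
grasp_force: 40.8
t 29.15 pos [548.  297.   62.7] rpy [180.   -0.  117.1] q [28. 15.  3. 78. -0. 91.] open 0.0429 F 40.8 [ 0.4 -0.7 -1. ]
548,297,56 tool delta mm [ 0.1 -0.   6.7]
```

Release and rise, then check the tin, coasters and disc in the top view.

```bash
python3 -m handwheel '[{"tx":0,"ty":0,"tz":0.003,"ax":0,"ay":0,"az":0,"jaw":-1},{"tx":0,"ty":0,"tz":0.0035,"ax":0,"ay":0,"az":0,"jaw":-1},{"tx":0,"ty":0,"tz":0,"ax":0,"ay":0,"az":0,"jaw":-1},{"tx":0,"ty":0,"tz":0,"ax":0,"ay":0,"az":0,"jaw":0.2},{"tx":0,"ty":0,"tz":0,"ax":0,"ay":0,"az":0,"jaw":0.5},{"tx":0,"ty":0,"tz":0,"ax":0,"ay":0,"az":0,"jaw":0.8},{"tx":0,"ty":0,"tz":0,"ax":0,"ay":0,"az":0,"jaw":1},{"tx":0,"ty":0,"tz":0,"ax":0,"ay":0,"az":0,"jaw":1},{"tx":0,"ty":0,"tz":0,"ax":0,"ay":0,"az":0,"jaw":1},{"tx":0,"ty":0,"tz":0,"ax":0,"ay":0,"az":0,"jaw":1}]'; python3 -m handwheel '[{"tx":0,"ty":0,"tz":-0.01,"ax":0,"ay":0,"az":0,"jaw":1},{"tx":0,"ty":0,"tz":-0.02,"ax":0,"ay":0,"az":0,"jaw":1},{"tx":0,"ty":0,"tz":-0.03,"ax":0,"ay":0,"az":0,"jaw":1},{"tx":0,"ty":0,"tz":-0.03,"ax":0,"ay":0,"az":0,"jaw":1},{"tx":0,"ty":0,"tz":-0.02,"ax":0,"ay":0,"az":0,"jaw":1},{"tx":0,"ty":0,"tz":-0.01,"ax":0,"ay":0,"az":0,"jaw":1},{"tx":0,"ty":0,"tz":0,"ax":0,"ay":0,"az":0,"jaw":1},{"tx":0,"ty":0,"tz":0,"ax":0,"ay":0,"az":0,"jaw":1},{"tx":0,"ty":0,"tz":0,"ax":0,"ay":0,"az":0,"jaw":1},{"tx":0,"ty":0,"tz":0,"ax":0,"ay":0,"az":0,"jaw":1}]'
cat > m.py <<'E'
from h import *
import sys
t=shot("top");s=shot("side"); b=(205,140,305,235)
for n,lo,hi,z,b in [("yel",(22,150,90),(34,255,255),.012,b),("blu",(105,120,60),(130,255,255),.012,b),("whi",(0,0,120),(180,80,255),.012,(258,160,296,200)),("tin",(12,130,130),(22,255,255),.044,(232,160,266,200)),("disc",(8,60,100),(28,200,255),.015,(370,200,440,265))]:
    for ct in blobs(t,lo,hi,b)[:1]: print(n,cv2.boundingRect(ct),fit(t,ct,z))
cv2.imwrite(sys.argv[1],np.hstack([t["color"][120:320,60:310,::-1],s["color"][60:260,120:370,::-1]]))
E
python3 m.py pics/b.png; python3 p.py 580,41,175 580,41,20
```

```text
time: 30.4
ee_pos: [0.5478, 0.2969, 0.0558]
tcp_rot: [-180.0, 0.0, 117.1]
wrist_force: [-0.3, 0.5, -0.2]
opening: 0.0853
grasp_force: 0.0
time: 31.65
ee_pos: [0.5477, 0.2968, 0.1752]
tcp_rot: [-180.0, 0.0, 117.1]
wrist_force: [1.0, -0.5, 0.3]
opening: 0.0857
grasp_force: 0.0
yel (216, 188, 31, 30) (537, 83, 66)
blu (248, 192, 30, 30) (528, 15, 64)
whi (262, 163, 30, 30) (588, -18, 66)
tin (237, 169, 24, 24) (581, 42, 51)
disc (385, 212, 44, 42) (465, -286, 91)
t 31.75 pos [547.8 296.8 175.5] rpy [-180.     0.   117.1] q [28. 14. 15. 90.  0. 91.] open 0.0857 F 0.0 [-0.6 -0.2 -0.2]
580,41,175 tool delta mm [-242.4  -88.     0.5]
580,41,20 tool delta mm [0.00e+00 1.00e-01 1.55e+02]
```

View pics/b.png

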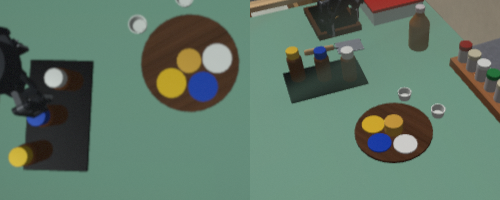

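All three bottles stand on the board in both views. The coasters fit cleanly: yellow (537,83), blue (528,15), white (588,-18), each 64–66 mm across. The tin is at (581,42). Going to the tin.

```bash
python3 -m handwheel '[{"tx":-0.012,"ty":-0.004,"tz":0,"ax":0,"ay":0,"az":0,"jaw":1},{"tx":-0.03,"ty":-0.01,"tz":0,"ax":0,"ay":0,"az":0,"jaw":1},{"tx":-0.035,"ty":-0.013,"tz":0,"ax":0,"ay":0,"az":0,"jaw":1},{"tx":-0.035,"ty":-0.013,"tz":0,"ax":0,"ay":0,"az":0,"jaw":1},{"tx":-0.035,"ty":-0.013,"tz":0,"ax":0,"ay":0,"az":0,"jaw":1},{"tx":-0.035,"ty":-0.013,"tz":0,"ax":0,"ay":0,"az":0,"jaw":1},{"tx":-0.03,"ty":-0.01,"tz":0,"ax":0,"ay":0,"az":0,"jaw":1},{"tx":-0.02,"ty":-0.007,"tz":0,"ax":0,"ay":0,"az":0,"jaw":1},{"tx":-0.01,"ty":-0.004,"tz":0,"ax":0,"ay":0,"az":0,"jaw":1},{"tx":0,"ty":0,"tz":0,"ax":0,"ay":0,"az":0,"jaw":1}]'; python3 -m handwheel '[{"tx":0,"ty":0,"tz":0.02,"ax":0,"ay":0,"az":0,"jaw":1},{"tx":0,"ty":0,"tz":0.025,"ax":0,"ay":0,"az":0,"jaw":1},{"tx":0,"ty":0,"tz":0.025,"ax":0,"ay":0,"az":0,"jaw":1},{"tx":0,"ty":0,"tz":0.025,"ax":0,"ay":0,"az":0,"jaw":1},{"tx":0,"ty":0,"tz":0.02,"ax":0,"ay":0,"az":0,"jaw":1},{"tx":0,"ty":0,"tz":0.015,"ax":0,"ay":0,"az":0,"jaw":1},{"tx":0,"ty":0,"tz":0.01,"ax":0,"ay":0,"az":0,"jaw":1},{"tx":0,"ty":0,"tz":0.01,"ax":0,"ay":0,"az":0,"jaw":1},{"tx":0,"ty":0,"tz":0,"ax":0,"ay":0,"az":0,"jaw":1},{"tx":0,"ty":0,"tz":0,"ax":0,"ay":0,"az":0,"jaw":1}]'; python3 p.py 581,41.5,18.5
```

```text
time: 33.0
ee_pos: [0.5808, 0.0416, 0.1758]
tcp_rot: [-180.0, -0.0, 117.1]
wrist_force: [-0.6, 0.5, -0.4]
opening: 0.0854
grasp_force: 0.0
time: 34.25
ee_pos: [0.5811, 0.0418, 0.0263]
tcp_rot: [180.0, 0.0, 117.1]
wrist_force: [0.1, -0.2, 0.5]
opening: 0.0853
grasp_force: 0.0
t 34.25 pos [581.1  41.8  26.3] rpy [180.    0.  117.1] q [ 4. 10. -7. 73. -0. 67.] open 0.0853 F 0.0 [ 0.1 -0.2  0.5]
581,41.5,18.5 tool delta mm [-0.2 -0.3  7.8]
```

```bash
python3 -m handwheel '[{"tx":0,"ty":0,"tz":0.005,"ax":0,"ay":0,"az":0,"jaw":1},{"tx":0,"ty":0,"tz":0.003,"ax":0,"ay":0,"az":0,"jaw":1},{"tx":0,"ty":0,"tz":0,"ax":0,"ay":0,"az":0,"jaw":-1},{"tx":0,"ty":0,"tz":0,"ax":0,"ay":0,"az":0,"jaw":-1},{"tx":0,"ty":0,"tz":0,"ax":0,"ay":0,"az":0,"jaw":-1},{"tx":0,"ty":0,"tz":0,"ax":0,"ay":0,"az":0,"jaw":-1},{"tx":0,"ty":0,"tz":0,"ax":0,"ay":0,"az":0,"jaw":-1},{"tx":0,"ty":0,"tz":0,"ax":0,"ay":0,"az":0,"jaw":-1},{"tx":0,"ty":0,"tz":0,"ax":0,"ay":0,"az":0,"jaw":-1},{"tx":0,"ty":0,"tz":0,"ax":0,"ay":0,"az":0,"jaw":-1}]' 40; python3 p.py; python3 -m handwheel '[{"tx":0,"ty":0,"tz":-0.005,"ax":0,"ay":0,"az":0,"jaw":-1},{"tx":0,"ty":0,"tz":-0.01,"ax":0,"ay":0,"az":0,"jaw":-1},{"tx":0,"ty":0,"tz":-0.015,"ax":0,"ay":0,"az":0,"jaw":-1},{"tx":0,"ty":0,"tz":-0.015,"ax":0,"ay":0,"az":0,"jaw":-1},{"tx":0,"ty":0,"tz":-0.015,"ax":0,"ay":0,"az":0,"jaw":-1},{"tx":0,"ty":0,"tz":-0.01,"ax":0,"ay":0,"az":0,"jaw":-1},{"tx":0,"ty":0,"tz":-0.01,"ax":0,"ay":0,"az":0,"jaw":-1},{"tx":0,"ty":0,"tz":0,"ax":0,"ay":0,"az":0,"jaw":-1},{"tx":0,"ty":0,"tz":0,"ax":0,"ay":0,"az":0,"jaw":-1},{"tx":0,"ty":0,"tz":0,"ax":0,"ay":0,"az":0,"jaw":-1}]'; python3 p.py 465,-287,98 465,-287,26
```

```text
time: 35.5
ee_pos: [0.581, 0.0418, 0.0182]
tcp_rot: [180.0, 0.0, 117.1]
wrist_force: [-0.9, 0.0, 4.4]
opening: 0.0503
grasp_force: 41.9
t 35.5 pos [581.   41.8  18.2] rpy [180.    0.  117.1] q [ 4. 11. -7. 72. -0. 67.] open 0.0503 F 41.9 [-0.9  0.   4.4]
time: 36.75
ee_pos: [0.5805, 0.0418, 0.0971]
tcp_rot: [-179.9, -0.0, 117.1]
wrist_force: [0.0, -0.1, -1.3]
opening: 0.0501
grasp_force: 41.7
t 36.75 pos [580.5  41.8  97.1] rpy [-179.9   -0.   117.1] q [ 4.  9. -0. 81. -0. 67.] open 0.0501 F 41.7 [ 0.  -0.1 -1.3]
465,-287,98 tool delta mm [-239.9 -252.8   -0.7]
465,-287,26 tool delta mm [-0.   0.1 72. ]
```

```bash
python3 -m handwheel '[{"tx":-0.012,"ty":-0.013,"tz":0,"ax":0,"ay":0,"az":0,"jaw":-1},{"tx":-0.026,"ty":-0.027,"tz":0,"ax":0,"ay":0,"az":0,"jaw":-1},{"tx":-0.035,"ty":-0.037,"tz":0,"ax":0,"ay":0,"az":0,"jaw":-1},{"tx":-0.036,"ty":-0.038,"tz":0,"ax":0,"ay":0,"az":0,"jaw":-1},{"tx":-0.036,"ty":-0.038,"tz":0,"ax":0,"ay":0,"az":0,"jaw":-1},{"tx":-0.036,"ty":-0.038,"tz":0,"ax":0,"ay":0,"az":0,"jaw":-1},{"tx":-0.03,"ty":-0.032,"tz":0,"ax":0,"ay":0,"az":0,"jaw":-1},{"tx":-0.02,"ty":-0.021,"tz":0,"ax":0,"ay":0,"az":0,"jaw":-1},{"tx":-0.009,"ty":-0.009,"tz":0,"ax":0,"ay":0,"az":0,"jaw":-1},{"tx":0,"ty":0,"tz":0,"ax":0,"ay":0,"az":0,"jaw":-1}]'; python3 -m handwheel '[{"tx":0,"ty":0,"tz":0.01,"ax":0,"ay":0,"az":0,"jaw":-1},{"tx":0,"ty":0,"tz":0.015,"ax":0,"ay":0,"az":0,"jaw":-1},{"tx":0,"ty":0,"tz":0.015,"ax":0,"ay":0,"az":0,"jaw":-1},{"tx":0,"ty":0,"tz":0.01,"ax":0,"ay":0,"az":0,"jaw":-1},{"tx":0,"ty":0,"tz":0.008,"ax":0,"ay":0,"az":0,"jaw":-1},{"tx":0,"ty":0,"tz":0.005,"ax":0,"ay":0,"az":0,"jaw":-1},{"tx":0,"ty":0,"tz":0.002,"ax":0,"ay":0,"az":0,"jaw":-1},{"tx":0,"ty":0,"tz":0,"ax":0,"ay":0,"az":0,"jaw":-1},{"tx":0,"ty":0,"tz":0,"ax":0,"ay":0,"az":0,"jaw":-1},{"tx":0,"ty":0,"tz":0,"ax":0,"ay":0,"az":0,"jaw":-1}]'; python3 p.py 465,-287,25.7
```

```text
time: 38.0
ee_pos: [0.4647, -0.2876, 0.0976]
tcp_rot: [-180.0, -0.0, 117.1]
wrist_force: [-0.3, -0.1, -1.2]
opening: 0.0507
grasp_force: 41.8
time: 39.25
ee_pos: [0.4653, -0.2872, 0.0331]
tcp_rot: [180.0, 0.0, 117.1]
wrist_force: [0.6, -1.0, -1.1]
opening: 0.0501
grasp_force: 41.8
t 39.25 pos [ 465.3 -287.2   33.1] rpy [180.    0.  117.1] q [-32.   5. -11.  73.  -0.  31.] open 0.0501 F 41.8 [ 0.6 -1.  -1.1]
465,-287,25.7 tool delta mm [ 0.3 -0.1  7.4]
```

```bash
python3 -m handwheel '[{"tx":0,"ty":0,"tz":0.004,"ax":0,"ay":0,"az":0,"jaw":-1},{"tx":0,"ty":0,"tz":0.0035,"ax":0,"ay":0,"az":0,"jaw":-1},{"tx":0,"ty":0,"tz":0,"ax":0,"ay":0,"az":0,"jaw":-1},{"tx":0,"ty":0,"tz":0,"ax":0,"ay":0,"az":0,"jaw":0.3},{"tx":0,"ty":0,"tz":0,"ax":0,"ay":0,"az":0,"jaw":0.6},{"tx":0,"ty":0,"tz":0,"ax":0,"ay":0,"az":0,"jaw":0.8},{"tx":0,"ty":0,"tz":0,"ax":0,"ay":0,"az":0,"jaw":1},{"tx":0,"ty":0,"tz":0,"ax":0,"ay":0,"az":0,"jaw":1},{"tx":0,"ty":0,"tz":0,"ax":0,"ay":0,"az":0,"jaw":1},{"tx":0,"ty":0,"tz":0,"ax":0,"ay":0,"az":0,"jaw":1}]'; python3 -m handwheel '[{"tx":0,"ty":0,"tz":-0.01,"ax":0,"ay":0,"az":0,"jaw":1},{"tx":0,"ty":0,"tz":-0.025,"ax":0,"ay":0,"az":0,"jaw":1},{"tx":0,"ty":0,"tz":-0.03,"ax":0,"ay":0,"az":0,"jaw":1},{"tx":0,"ty":0,"tz":-0.03,"ax":0,"ay":0,"az":0,"jaw":1},{"tx":0,"ty":0,"tz":-0.03,"ax":0,"ay":0,"az":0,"jaw":1},{"tx":0.01,"ty":0,"tz":-0.025,"ax":0,"ay":0,"az":0,"jaw":1},{"tx":0.03,"ty":0,"tz":0,"ax":0,"ay":0,"az":0,"jaw":1},{"tx":0.04,"ty":0,"tz":0,"ax":0,"ay":0,"az":0,"jaw":1},{"tx":0.04,"ty":0,"tz":0,"ax":0,"ay":0,"az":0,"jaw":1},{"tx":0.04,"ty":0,"tz":0,"ax":0,"ay":0,"az":0,"jaw":1}]'; python3 -m handwheel '[{"tx":0.04,"ty":0.01,"tz":0,"ax":0,"ay":0,"az":0,"jaw":1},{"tx":0.03,"ty":0.01,"tz":0,"ax":0,"ay":0,"az":0,"jaw":1},{"tx":0.02,"ty":0.0,"tz":0,"ax":0,"ay":0,"az":0,"jaw":1},{"tx":0,"ty":0,"tz":0,"ax":0,"ay":0,"az":0,"jaw":1},{"tx":0,"ty":0,"tz":0,"ax":0,"ay":0,"az":0,"jaw":1},{"tx":0,"ty":0,"tz":0,"ax":0,"ay":0,"az":0,"jaw":1},{"tx":0,"ty":0,"tz":0,"ax":0,"ay":0,"az":0,"jaw":1},{"tx":0,"ty":0,"tz":0,"ax":0,"ay":0,"az":0,"jaw":1},{"tx":0,"ty":0,"tz":0,"ax":0,"ay":0,"az":0,"jaw":1},{"tx":0,"ty":0,"tz":0,"ax":0,"ay":0,"az":0,"jaw":1}]'
cat > n.py <<'E'
from h import *
t=shot("top");s=shot("side")
for n,lo,hi,z in [("tin",(12,130,110),(23,255,255),.051),("bowl",(0,150,40),(8,255,255),.05)]:
    for ct in blobs(t,lo,hi,(370,130,450,265))[:1]: print(n,cv2.boundingRect(ct),fit(t,ct,z))
cv2.imwrite("pics/c.png",np.hstack([t["color"][120:320,60:460,::-1],s["color"][60:360,120:370,::-1][100:300]]))
E
python3 n.py; python3 p.py 548,297,175 548,297,56
```

```text
time: 40.5
ee_pos: [0.4651, -0.2871, 0.0253]
tcp_rot: [-180.0, 0.0, 117.1]
wrist_force: [0.1, -0.7, -0.2]
opening: 0.0854
grasp_force: 0.0
time: 41.75
ee_pos: [0.3915, -0.1438, 0.1761]
tcp_rot: [180.0, 0.0, 117.1]
wrist_force: [0.3, 1.2, 1.3]
opening: 0.0857
grasp_force: 0.0
time: 43.0
ee_pos: [0.3689, -0.0556, 0.1753]
tcp_rot: [-180.0, -0.0, 117.1]
wrist_force: [-0.6, -0.1, -1.1]
opening: 0.0856
grasp_force: 0.0
tin (396, 220, 31, 26) (466, -281, 61)
bowl (392, 147, 43, 40) (598, -295, 87)
t 43.1 pos [368.9 -55.5 175.3] rpy [180.    0.  117.1] q [ -9. -20. -19.  92.   0.  54.] open 0.0852 F 0.0 [-0.  -0.7 -0.3]
548,297,175 tool delta mm [2.320e+02 3.202e+02 3.000e-01]
548,297,56 tool delta mm [  0.  -0. 119.]
```

View pics/c.png

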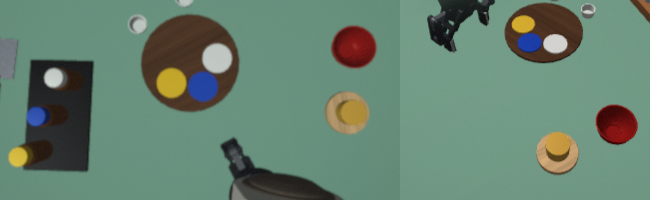

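```bash
python3 -c "
from h import *
t=shot('top');s=shot('side')
print([np.round(proj(t,[.465+dx,-.287,.051])) for dx in(-.026,0,.026)],[np.round(proj(t,[.465,-.287+d,.051])) for d in(-.026,.026)],ray(t,(412,232),.051))
print(ray(s,(558-400+120,138+160),.051))
H=t['hsv'];print(H[232,392:430,1])
for S in(125,140,150):
  m=[c for c in blobs(t,(12,S,110),(23,255,255),(385,212,430,255))][:1]
  print(S,cv2.boundingRect(m[0]),fit(t,m[0],.051))"
```

```text
[array([415., 245.]), array([414., 232.]), array([413., 219.])] [array([427., 232.]), array([401., 233.])] [ 0.46559669 -0.2834274   0.051     ]
[ 0.46946671 -0.27752426  0.051     ]
[101 101 105 123 153 171 173 171 169 167 169 170 171 170 172 169 171 170
 171 168 171 174 171 170 171 172 172 172 173 169 170 171 172 169 144 112
  92  52]
125 (396, 220, 31, 26) (466, -281, 61)
140 (396, 220, 31, 25) (466, -281, 60)
150 (396, 220, 30, 25) (465, -281, 58)
```

The tin's top edges at rows 220–245 and right edge at column 427 match the projection of (465,-287), so it's on the disc's middle. The bowl hasn't moved. Now the bottles go back, starting with white.

```bash
python3 -m handwheel '[{"tx":0.01,"ty":0.014,"tz":0,"ax":0,"ay":0,"az":0,"jaw":1},{"tx":0.02,"ty":0.028,"tz":0,"ax":0,"ay":0,"az":0,"jaw":1},{"tx":0.03,"ty":0.041,"tz":0,"ax":0,"ay":0,"az":0,"jaw":1},{"tx":0.03,"ty":0.041,"tz":0,"ax":0,"ay":0,"az":0,"jaw":1},{"tx":0.03,"ty":0.041,"tz":0,"ax":0,"ay":0,"az":0,"jaw":1},{"tx":0.03,"ty":0.041,"tz":0,"ax":0,"ay":0,"az":0,"jaw":1},{"tx":0.03,"ty":0.041,"tz":0,"ax":0,"ay":0,"az":0,"jaw":1},{"tx":0.027,"ty":0.038,"tz":0,"ax":0,"ay":0,"az":0,"jaw":1},{"tx":0.017,"ty":0.024,"tz":0,"ax":0,"ay":0,"az":0,"jaw":1},{"tx":0.008,"ty":0.011,"tz":0,"ax":0,"ay":0,"az":0,"jaw":1}]'; python3 -m handwheel '[{"tx":0,"ty":0,"tz":0,"ax":0,"ay":0,"az":0,"jaw":1},{"tx":0,"ty":0,"tz":0,"ax":0,"ay":0,"az":0,"jaw":1},{"tx":0,"ty":0,"tz":0.01,"ax":0,"ay":0,"az":0,"jaw":1},{"tx":0,"ty":0,"tz":0.01,"ax":0,"ay":0,"az":0,"jaw":1},{"tx":0,"ty":0,"tz":0.01,"ax":0,"ay":0,"az":0,"jaw":1},{"tx":0,"ty":0,"tz":0.01,"ax":0,"ay":0,"az":0,"jaw":1},{"tx":0,"ty":0,"tz":0,"ax":0,"ay":0,"az":0,"jaw":1},{"tx":0,"ty":0,"tz":0,"ax":0,"ay":0,"az":0,"jaw":1},{"tx":0,"ty":0,"tz":0,"ax":0,"ay":0,"az":0,"jaw":1},{"tx":0,"ty":0,"tz":0,"ax":0,"ay":0,"az":0,"jaw":1}]'; python3 p.py 548,297,56
```

```text
time: 44.45
ee_pos: [0.5481, 0.2981, 0.1745]
tcp_rot: [-179.9, 0.0, 117.2]
wrist_force: [-0.6, -0.8, 0.0]
opening: 0.0853
grasp_force: 0.0
time: 45.7
ee_pos: [0.548, 0.297, 0.1356]
tcp_rot: [180.0, 0.0, 117.1]
wrist_force: [0.0, -0.5, -0.7]
opening: 0.0854
grasp_force: 0.0
t 45.7 pos [548.  297.  135.6] rpy [180.    0.  117.1] q [28. 14. 10. 86. -0. 91.] open 0.0854 F 0.0 [ 0.  -0.5 -0.7]
548,297,56 tool delta mm [ 0.  -0.  79.6]
```

```bash
python3 -m handwheel '[{"tx":0,"ty":0,"tz":0.015,"ax":0,"ay":0,"az":0,"jaw":1},{"tx":0,"ty":0,"tz":0.02,"ax":0,"ay":0,"az":0,"jaw":1},{"tx":0,"ty":0,"tz":0.02,"ax":0,"ay":0,"az":0,"jaw":1},{"tx":0,"ty":0,"tz":0.015,"ax":0,"ay":0,"az":0,"jaw":1},{"tx":0,"ty":0,"tz":0.01,"ax":0,"ay":0,"az":0,"jaw":1},{"tx":0,"ty":0,"tz":0,"ax":0,"ay":0,"az":0,"jaw":1},{"tx":0,"ty":0,"tz":0,"ax":0,"ay":0,"az":0,"jaw":1},{"tx":0,"ty":0,"tz":0,"ax":0,"ay":0,"az":0,"jaw":-1},{"tx":0,"ty":0,"tz":0,"ax":0,"ay":0,"az":0,"jaw":-1},{"tx":0,"ty":0,"tz":0,"ax":0,"ay":0,"az":0,"jaw":-1}]' 40; python3 -m handwheel '[{"tx":0,"ty":0,"tz":0,"ax":0,"ay":0,"az":0,"jaw":-1},{"tx":0,"ty":0,"tz":0,"ax":0,"ay":0,"az":0,"jaw":-1},{"tx":0,"ty":0,"tz":0,"ax":0,"ay":0,"az":0,"jaw":-1},{"tx":0,"ty":0,"tz":0,"ax":0,"ay":0,"az":0,"jaw":-1},{"tx":0,"ty":0,"tz":-0.005,"ax":0,"ay":0,"az":0,"jaw":-1},{"tx":0,"ty":0,"tz":-0.015,"ax":0,"ay":0,"az":0,"jaw":-1},{"tx":0,"ty":0,"tz":-0.02,"ax":0,"ay":0,"az":0,"jaw":-1},{"tx":0,"ty":0,"tz":-0.02,"ax":0,"ay":0,"az":0,"jaw":-1},{"tx":0,"ty":0,"tz":-0.01,"ax":0,"ay":0,"az":0,"jaw":-1},{"tx":0,"ty":0,"tz":0,"ax":0,"ay":0,"az":0,"jaw":-1}]'; python3 p.py 588.5,-18.8,126 588.5,-18.8,58.3
```

```text
time: 46.95
ee_pos: [0.5482, 0.297, 0.0559]
tcp_rot: [179.9, 0.0, 117.1]
wrist_force: [0.0, 1.0, 3.3]
opening: 0.0427
grasp_force: 40.7
time: 48.2
ee_pos: [0.5482, 0.2971, 0.1261]
tcp_rot: [179.9, -0.0, 117.1]
wrist_force: [0.0, -0.0, -0.8]
opening: 0.0427
grasp_force: 40.8
t 48.2 pos [548.2 297.1 126.1] rpy [179.9  -0.  117.1] q [28. 14.  9. 85.  0. 91.] open 0.0427 F 40.8 [ 0.  -0.  -0.8]
588.5,-18.8,126 tool delta mm [-299.5 -108.2   -0. ]
588.5,-18.8,58.3 tool delta mm [-0.  -0.1 67.7]
```

```bash
python3 -m handwheel '[{"tx":-0.013,"ty":-0.004,"tz":0,"ax":0,"ay":0,"az":0,"jaw":-1},{"tx":-0.03,"ty":-0.011,"tz":0,"ax":0,"ay":0,"az":0,"jaw":-1},{"tx":-0.044,"ty":-0.016,"tz":0,"ax":0,"ay":0,"az":0,"jaw":-1},{"tx":-0.047,"ty":-0.017,"tz":0,"ax":0,"ay":0,"az":0,"jaw":-1},{"tx":-0.047,"ty":-0.017,"tz":0,"ax":0,"ay":0,"az":0,"jaw":-1},{"tx":-0.047,"ty":-0.017,"tz":0,"ax":0,"ay":0,"az":0,"jaw":-1},{"tx":-0.037,"ty":-0.013,"tz":0,"ax":0,"ay":0,"az":0,"jaw":-1},{"tx":-0.025,"ty":-0.009,"tz":0,"ax":0,"ay":0,"az":0,"jaw":-1},{"tx":-0.01,"ty":-0.004,"tz":0,"ax":0,"ay":0,"az":0,"jaw":-1},{"tx":0,"ty":0,"tz":0,"ax":0,"ay":0,"az":0,"jaw":-1}]'; python3 -m handwheel '[{"tx":0,"ty":0,"tz":0.01,"ax":0,"ay":0,"az":0,"jaw":-1},{"tx":0,"ty":0,"tz":0.015,"ax":0,"ay":0,"az":0,"jaw":-1},{"tx":0,"ty":0,"tz":0.015,"ax":0,"ay":0,"az":0,"jaw":-1},{"tx":0,"ty":0,"tz":0.01,"ax":0,"ay":0,"az":0,"jaw":-1},{"tx":0,"ty":0,"tz":0.006,"ax":0,"ay":0,"az":0,"jaw":-1},{"tx":0,"ty":0,"tz":0.004,"ax":0,"ay":0,"az":0,"jaw":-1},{"tx":0,"ty":0,"tz":0.002,"ax":0,"ay":0,"az":0,"jaw":-1},{"tx":0,"ty":0,"tz":0,"ax":0,"ay":0,"az":0,"jaw":-1},{"tx":0,"ty":0,"tz":0,"ax":0,"ay":0,"az":0,"jaw":-1},{"tx":0,"ty":0,"tz":0,"ax":0,"ay":0,"az":0,"jaw":-1}]'; python3 p.py 588.5,-18.8,58.3
```

```text
time: 49.45
ee_pos: [0.5882, -0.0198, 0.1248]
tcp_rot: [-180.0, -0.0, 117.1]
wrist_force: [-0.3, 0.4, -1.3]
opening: 0.0431
grasp_force: 40.9
time: 50.7
ee_pos: [0.5887, -0.0194, 0.0635]
tcp_rot: [180.0, 0.0, 117.1]
wrist_force: [0.5, 0.2, -0.7]
opening: 0.0432
grasp_force: 40.9
t 50.7 pos [588.7 -19.4  63.5] rpy [180.    0.  117.1] q [-2. 10. -3. 77. -0. 61.] open 0.0432 F 40.9 [ 0.5  0.2 -0.7]
588.5,-18.8,58.3 tool delta mm [0.6 0.1 5.2]
```

```bash
python3 -m handwheel '[{"tx":0,"ty":0,"tz":0.003,"ax":0,"ay":0,"az":0,"jaw":-1},{"tx":0,"ty":0,"tz":0.0022,"ax":0,"ay":0,"az":0,"jaw":-1},{"tx":0,"ty":0,"tz":0,"ax":0,"ay":0,"az":0,"jaw":-1},{"tx":0,"ty":0,"tz":0,"ax":0,"ay":0,"az":0,"jaw":0.2},{"tx":0,"ty":0,"tz":0,"ax":0,"ay":0,"az":0,"jaw":0.5},{"tx":0,"ty":0,"tz":0,"ax":0,"ay":0,"az":0,"jaw":0.8},{"tx":0,"ty":0,"tz":0,"ax":0,"ay":0,"az":0,"jaw":1},{"tx":0,"ty":0,"tz":0,"ax":0,"ay":0,"az":0,"jaw":1},{"tx":0,"ty":0,"tz":0,"ax":0,"ay":0,"az":0,"jaw":1},{"tx":0,"ty":0,"tz":0,"ax":0,"ay":0,"az":0,"jaw":1}]'; python3 -m handwheel '[{"tx":0,"ty":0,"tz":-0.01,"ax":0,"ay":0,"az":0,"jaw":1},{"tx":0,"ty":0,"tz":-0.02,"ax":0,"ay":0,"az":0,"jaw":1},{"tx":0,"ty":0,"tz":-0.03,"ax":0,"ay":0,"az":0,"jaw":1},{"tx":0,"ty":0,"tz":-0.03,"ax":0,"ay":0,"az":0,"jaw":1},{"tx":0,"ty":0,"tz":-0.02,"ax":0,"ay":0,"az":0,"jaw":1},{"tx":0,"ty":0,"tz":-0.01,"ax":0,"ay":0,"az":0,"jaw":1},{"tx":0,"ty":0,"tz":0,"ax":0,"ay":0,"az":0,"jaw":1},{"tx":0,"ty":0,"tz":0,"ax":0,"ay":0,"az":0,"jaw":1},{"tx":0,"ty":0,"tz":0,"ax":0,"ay":0,"az":0,"jaw":1},{"tx":0,"ty":0,"tz":0,"ax":0,"ay":0,"az":0,"jaw":1}]'; python3 p.py 474.5,330,177 474.5,330,135 474.5,330,55.5
```

```text
time: 51.95
ee_pos: [0.5886, -0.0194, 0.0581]
tcp_rot: [-180.0, -0.0, 117.1]
wrist_force: [0.2, -0.1, -0.6]
opening: 0.0855
grasp_force: 0.0
time: 53.2
ee_pos: [0.5884, -0.0193, 0.1775]
tcp_rot: [-180.0, -0.0, 117.1]
wrist_force: [-0.3, -0.5, -0.1]
opening: 0.0857
grasp_force: 0.0
t 53.2 pos [588.4 -19.3 177.5] rpy [-180.    -0.   117.1] q [-2. 10.  9. 90.  0. 61.] open 0.0857 F 0.0 [-0.3 -0.5 -0.1]
474.5,330,177 tool delta mm [362.8  58.    0.6]
474.5,330,135 tool delta mm [-0.  0. 42.]
474.5,330,55.5 tool delta mm [-0.   0.1 79.5]
```

Next is blue: the reverse of the earlier transit, then descend.

```bash
python3 -m handwheel '[{"tx":0.02,"ty":0.003,"tz":0,"ax":0,"ay":0,"az":0,"jaw":1},{"tx":0.04,"ty":0.006,"tz":0,"ax":0,"ay":0,"az":0,"jaw":1},{"tx":0.05,"ty":0.008,"tz":0,"ax":0,"ay":0,"az":0,"jaw":1},{"tx":0.05,"ty":0.008,"tz":0,"ax":0,"ay":0,"az":0,"jaw":1},{"tx":0.05,"ty":0.008,"tz":0,"ax":0,"ay":0,"az":0,"jaw":1},{"tx":0.05,"ty":0.008,"tz":0,"ax":0,"ay":0,"az":0,"jaw":1},{"tx":0.05,"ty":0.008,"tz":0,"ax":0,"ay":0,"az":0,"jaw":1},{"tx":0.035,"ty":0.006,"tz":0,"ax":0,"ay":0,"az":0,"jaw":1},{"tx":0.018,"ty":0.003,"tz":0,"ax":0,"ay":0,"az":0,"jaw":1},{"tx":0,"ty":0,"tz":0,"ax":0,"ay":0,"az":0,"jaw":1}]'; python3 -m handwheel '[{"tx":0,"ty":0,"tz":0.01,"ax":0,"ay":0,"az":0,"jaw":1},{"tx":0,"ty":0,"tz":0.02,"ax":0,"ay":0,"az":0,"jaw":1},{"tx":0,"ty":0,"tz":0.02,"ax":0,"ay":0,"az":0,"jaw":1},{"tx":0,"ty":0,"tz":0.02,"ax":0,"ay":0,"az":0,"jaw":1},{"tx":0,"ty":0,"tz":0.02,"ax":0,"ay":0,"az":0,"jaw":1},{"tx":0,"ty":0,"tz":0.015,"ax":0,"ay":0,"az":0,"jaw":1},{"tx":0,"ty":0,"tz":0.01,"ax":0,"ay":0,"az":0,"jaw":1},{"tx":0,"ty":0,"tz":0.006,"ax":0,"ay":0,"az":0,"jaw":1},{"tx":0,"ty":0,"tz":0,"ax":0,"ay":0,"az":0,"jaw":1},{"tx":0,"ty":0,"tz":0,"ax":0,"ay":0,"az":0,"jaw":1}]'; python3 p.py 474.5,330,55.5
```

```text
time: 54.45
ee_pos: [0.474, 0.331, 0.1779]
tcp_rot: [-180.0, 0.0, 117.2]
wrist_force: [0.6, -0.6, -0.0]
opening: 0.0859
grasp_force: 0.0
time: 55.7
ee_pos: [0.4749, 0.3303, 0.0577]
tcp_rot: [179.9, -0.0, 117.1]
wrist_force: [-0.7, -0.7, 0.8]
opening: 0.0855
grasp_force: 0.0
t 55.7 pos [474.9 330.3  57.7] rpy [179.9  -0.  117.1] q [35.  9. -5. 76. -0. 98.] open 0.0855 F 0.0 [-0.7 -0.7  0.8]
474.5,330,55.5 tool delta mm [-0.1 -0.5  2.2]
```

```bash
python3 -m handwheel '[{"tx":0,"ty":0,"tz":0,"ax":0,"ay":0,"az":0,"jaw":-1},{"tx":0,"ty":0,"tz":0,"ax":0,"ay":0,"az":0,"jaw":-1},{"tx":0,"ty":0,"tz":0,"ax":0,"ay":0,"az":0,"jaw":-1},{"tx":0,"ty":0,"tz":0,"ax":0,"ay":0,"az":0,"jaw":-1},{"tx":0,"ty":0,"tz":0,"ax":0,"ay":0,"az":0,"jaw":-1},{"tx":0,"ty":0,"tz":0,"ax":0,"ay":0,"az":0,"jaw":-1},{"tx":0,"ty":0,"tz":0,"ax":0,"ay":0,"az":0,"jaw":-1},{"tx":0,"ty":0,"tz":0,"ax":0,"ay":0,"az":0,"jaw":-1},{"tx":0,"ty":0,"tz":0,"ax":0,"ay":0,"az":0,"jaw":-1},{"tx":0,"ty":0,"tz":0,"ax":0,"ay":0,"az":0,"jaw":-1}]' 40; python3 -m handwheel '[{"tx":0,"ty":0,"tz":-0.005,"ax":0,"ay":0,"az":0,"jaw":-1},{"tx":0,"ty":0,"tz":-0.01,"ax":0,"ay":0,"az":0,"jaw":-1},{"tx":0,"ty":0,"tz":-0.015,"ax":0,"ay":0,"az":0,"jaw":-1},{"tx":0,"ty":0,"tz":-0.015,"ax":0,"ay":0,"az":0,"jaw":-1},{"tx":0,"ty":0,"tz":-0.015,"ax":0,"ay":0,"az":0,"jaw":-1},{"tx":0,"ty":0,"tz":-0.01,"ax":0,"ay":0,"az":0,"jaw":-1},{"tx":0,"ty":0,"tz":-0.005,"ax":0,"ay":0,"az":0,"jaw":-1},{"tx":0,"ty":0,"tz":0,"ax":0,"ay":0,"az":0,"jaw":-1},{"tx":0,"ty":0,"tz":0,"ax":0,"ay":0,"az":0,"jaw":-1},{"tx":0,"ty":0,"tz":0,"ax":0,"ay":0,"az":0,"jaw":-1}]'; python3 p.py 528,14.6,132 528,14.6,60.2
```

```text
time: 56.95
ee_pos: [0.4749, 0.3303, 0.0575]
tcp_rot: [179.9, -0.0, 117.1]
wrist_force: [0.6, 0.8, 5.6]
opening: 0.0429
grasp_force: 41.0
time: 58.2
ee_pos: [0.4744, 0.33, 0.1316]
tcp_rot: [-180.0, 0.0, 117.1]
wrist_force: [0.3, -0.2, -1.8]
opening: 0.0426
grasp_force: 40.8
t 58.2 pos [474.4 330.  131.6] rpy [-180.     0.   117.1] q [35.  8.  2. 84. -0. 98.] open 0.0426 F 40.8 [ 0.3 -0.2 -1.8]
528,14.6,132 tool delta mm [-3.051e+02 -9.620e+01 -3.000e-01]
528,14.6,60.2 tool delta mm [ 0.   0.1 71.8]
```

```bash
python3 -m handwheel '[{"tx":-0.013,"ty":-0.004,"tz":0,"ax":0,"ay":0,"az":0,"jaw":-1},{"tx":-0.03,"ty":-0.01,"tz":0,"ax":0,"ay":0,"az":0,"jaw":-1},{"tx":-0.045,"ty":-0.014,"tz":0,"ax":0,"ay":0,"az":0,"jaw":-1},{"tx":-0.048,"ty":-0.015,"tz":0,"ax":0,"ay":0,"az":0,"jaw":-1},{"tx":-0.048,"ty":-0.015,"tz":0,"ax":0,"ay":0,"az":0,"jaw":-1},{"tx":-0.047,"ty":-0.015,"tz":0,"ax":0,"ay":0,"az":0,"jaw":-1},{"tx":-0.039,"ty":-0.012,"tz":0,"ax":0,"ay":0,"az":0,"jaw":-1},{"tx":-0.025,"ty":-0.008,"tz":0,"ax":0,"ay":0,"az":0,"jaw":-1},{"tx":-0.01,"ty":-0.003,"tz":0,"ax":0,"ay":0,"az":0,"jaw":-1},{"tx":0,"ty":0,"tz":0,"ax":0,"ay":0,"az":0,"jaw":-1}]'; python3 -m handwheel '[{"tx":0,"ty":0,"tz":0.01,"ax":0,"ay":0,"az":0,"jaw":-1},{"tx":0,"ty":0,"tz":0.015,"ax":0,"ay":0,"az":0,"jaw":-1},{"tx":0,"ty":0,"tz":0.015,"ax":0,"ay":0,"az":0,"jaw":-1},{"tx":0,"ty":0,"tz":0.012,"ax":0,"ay":0,"az":0,"jaw":-1},{"tx":0,"ty":0,"tz":0.008,"ax":0,"ay":0,"az":0,"jaw":-1},{"tx":0,"ty":0,"tz":0.004,"ax":0,"ay":0,"az":0,"jaw":-1},{"tx":0,"ty":0,"tz":0.002,"ax":0,"ay":0,"az":0,"jaw":-1},{"tx":0,"ty":0,"tz":0,"ax":0,"ay":0,"az":0,"jaw":-1},{"tx":0,"ty":0,"tz":0,"ax":0,"ay":0,"az":0,"jaw":-1},{"tx":0,"ty":0,"tz":0,"ax":0,"ay":0,"az":0,"jaw":-1}]'; python3 p.py 528,14.6,60
```

```text
time: 59.45
ee_pos: [0.5282, 0.0145, 0.132]
tcp_rot: [-180.0, -0.0, 117.1]
wrist_force: [-0.1, 0.6, -1.2]
opening: 0.0429
grasp_force: 40.9
time: 60.7
ee_pos: [0.5285, 0.0149, 0.0664]
tcp_rot: [180.0, 0.0, 117.1]
wrist_force: [0.8, 0.7, -1.5]
opening: 0.043
grasp_force: 40.9
t 60.7 pos [528.5  14.9  66.4] rpy [180.    0.  117.1] q [  2.   2. -11.  77.  -0.  64.] open 0.043 F 40.9 [ 0.8  0.7 -1.5]
528,14.6,60 tool delta mm [-0.1 -0.6  6.4]
```

```bash
python3 -m handwheel '[{"tx":0,"ty":0,"tz":0.003,"ax":0,"ay":0,"az":0,"jaw":-1},{"tx":0,"ty":0,"tz":0.0034,"ax":0,"ay":0,"az":0,"jaw":-1},{"tx":0,"ty":0,"tz":0,"ax":0,"ay":0,"az":0,"jaw":-1},{"tx":0,"ty":0,"tz":0,"ax":0,"ay":0,"az":0,"jaw":0.2},{"tx":0,"ty":0,"tz":0,"ax":0,"ay":0,"az":0,"jaw":0.5},{"tx":0,"ty":0,"tz":0,"ax":0,"ay":0,"az":0,"jaw":0.8},{"tx":0,"ty":0,"tz":0,"ax":0,"ay":0,"az":0,"jaw":1},{"tx":0,"ty":0,"tz":0,"ax":0,"ay":0,"az":0,"jaw":1},{"tx":0,"ty":0,"tz":0,"ax":0,"ay":0,"az":0,"jaw":1},{"tx":0,"ty":0,"tz":0,"ax":0,"ay":0,"az":0,"jaw":1}]'; python3 -m handwheel '[{"tx":0,"ty":0,"tz":-0.01,"ax":0,"ay":0,"az":0,"jaw":1},{"tx":0,"ty":0,"tz":-0.02,"ax":0,"ay":0,"az":0,"jaw":1},{"tx":0,"ty":0,"tz":-0.03,"ax":0,"ay":0,"az":0,"jaw":1},{"tx":0,"ty":0,"tz":-0.03,"ax":0,"ay":0,"az":0,"jaw":1},{"tx":0,"ty":0,"tz":-0.02,"ax":0,"ay":0,"az":0,"jaw":1},{"tx":0,"ty":0,"tz":-0.01,"ax":0,"ay":0,"az":0,"jaw":1},{"tx":0,"ty":0,"tz":0,"ax":0,"ay":0,"az":0,"jaw":1},{"tx":0,"ty":0,"tz":0,"ax":0,"ay":0,"az":0,"jaw":1},{"tx":0,"ty":0,"tz":0,"ax":0,"ay":0,"az":0,"jaw":1},{"tx":0,"ty":0,"tz":0,"ax":0,"ay":0,"az":0,"jaw":1}]'; python3 p.py 400.5,363,179 400.5,363,56
```

```text
time: 61.95
ee_pos: [0.5283, 0.0149, 0.0597]
tcp_rot: [-180.0, -0.0, 117.1]
wrist_force: [0.2, -1.2, -0.0]
opening: 0.0853
grasp_force: 0.0
time: 63.2
ee_pos: [0.5281, 0.0149, 0.1792]
tcp_rot: [-180.0, -0.0, 117.1]
wrist_force: [0.7, -0.6, 0.4]
opening: 0.0854
grasp_force: 0.0
t 63.2 pos [528.1  14.9 179.2] rpy [-180.    -0.   117.1] q [ 2.  1.  0. 89. -0. 64.] open 0.0854 F 0.0 [ 0.7 -0.6  0.4]
400.5,363,179 tool delta mm [3.68e+02 4.52e+01 3.00e-01]
400.5,363,56 tool delta mm [-0.00e+00  1.00e-01  1.23e+02]
```

Yellow last.

```bash
python3 -m handwheel '[{"tx":0.02,"ty":0.003,"tz":0,"ax":0,"ay":0,"az":0,"jaw":1},{"tx":0.04,"ty":0.005,"tz":0,"ax":0,"ay":0,"az":0,"jaw":1},{"tx":0.05,"ty":0.006,"tz":0,"ax":0,"ay":0,"az":0,"jaw":1},{"tx":0.05,"ty":0.006,"tz":0,"ax":0,"ay":0,"az":0,"jaw":1},{"tx":0.05,"ty":0.006,"tz":0,"ax":0,"ay":0,"az":0,"jaw":1},{"tx":0.05,"ty":0.006,"tz":0,"ax":0,"ay":0,"az":0,"jaw":1},{"tx":0.05,"ty":0.006,"tz":0,"ax":0,"ay":0,"az":0,"jaw":1},{"tx":0.038,"ty":0.005,"tz":0,"ax":0,"ay":0,"az":0,"jaw":1},{"tx":0.02,"ty":0.002,"tz":0,"ax":0,"ay":0,"az":0,"jaw":1},{"tx":0,"ty":0,"tz":0,"ax":0,"ay":0,"az":0,"jaw":1}]'; python3 -m handwheel '[{"tx":0,"ty":0,"tz":0.01,"ax":0,"ay":0,"az":0,"jaw":1},{"tx":0,"ty":0,"tz":0.02,"ax":0,"ay":0,"az":0,"jaw":1},{"tx":0,"ty":0,"tz":0.02,"ax":0,"ay":0,"az":0,"jaw":1},{"tx":0,"ty":0,"tz":0.02,"ax":0,"ay":0,"az":0,"jaw":1},{"tx":0,"ty":0,"tz":0.02,"ax":0,"ay":0,"az":0,"jaw":1},{"tx":0,"ty":0,"tz":0.015,"ax":0,"ay":0,"az":0,"jaw":1},{"tx":0,"ty":0,"tz":0.01,"ax":0,"ay":0,"az":0,"jaw":1},{"tx":0,"ty":0,"tz":0.008,"ax":0,"ay":0,"az":0,"jaw":1},{"tx":0,"ty":0,"tz":0,"ax":0,"ay":0,"az":0,"jaw":1},{"tx":0,"ty":0,"tz":0,"ax":0,"ay":0,"az":0,"jaw":1}]'; python3 p.py 400.5,363,56
```

```text
time: 64.45
ee_pos: [0.3996, 0.3639, 0.1795]
tcp_rot: [-180.0, 0.0, 117.3]
wrist_force: [-0.2, -0.8, 0.2]
opening: 0.0852
grasp_force: 0.0
time: 65.7
ee_pos: [0.4007, 0.3632, 0.0572]
tcp_rot: [180.0, -0.0, 117.1]
wrist_force: [0.3, -0.4, -0.1]
opening: 0.0852
grasp_force: 0.0
t 65.7 pos [400.7 363.2  57.2] rpy [180.   -0.  117.1] q [ 42.   4. -10.  76.  -0. 105.] open 0.0852 F 0.0 [ 0.3 -0.4 -0.1]
400.5,363,56 tool delta mm [-0.1 -0.3  1.2]
```

```bash
python3 -m handwheel '[{"tx":0,"ty":0,"tz":0,"ax":0,"ay":0,"az":0,"jaw":-1},{"tx":0,"ty":0,"tz":0,"ax":0,"ay":0,"az":0,"jaw":-1},{"tx":0,"ty":0,"tz":0,"ax":0,"ay":0,"az":0,"jaw":-1},{"tx":0,"ty":0,"tz":0,"ax":0,"ay":0,"az":0,"jaw":-1},{"tx":0,"ty":0,"tz":0,"ax":0,"ay":0,"az":0,"jaw":-1},{"tx":0,"ty":0,"tz":0,"ax":0,"ay":0,"az":0,"jaw":-1},{"tx":0,"ty":0,"tz":0,"ax":0,"ay":0,"az":0,"jaw":-1},{"tx":0,"ty":0,"tz":0,"ax":0,"ay":0,"az":0,"jaw":-1},{"tx":0,"ty":0,"tz":0,"ax":0,"ay":0,"az":0,"jaw":-1},{"tx":0,"ty":0,"tz":0,"ax":0,"ay":0,"az":0,"jaw":-1}]' 40; python3 -m handwheel '[{"tx":0,"ty":0,"tz":-0.005,"ax":0,"ay":0,"az":0,"jaw":-1},{"tx":0,"ty":0,"tz":-0.01,"ax":0,"ay":0,"az":0,"jaw":-1},{"tx":0,"ty":0,"tz":-0.015,"ax":0,"ay":0,"az":0,"jaw":-1},{"tx":0,"ty":0,"tz":-0.015,"ax":0,"ay":0,"az":0,"jaw":-1},{"tx":0,"ty":0,"tz":-0.015,"ax":0,"ay":0,"az":0,"jaw":-1},{"tx":0,"ty":0,"tz":-0.01,"ax":0,"ay":0,"az":0,"jaw":-1},{"tx":0,"ty":0,"tz":-0.005,"ax":0,"ay":0,"az":0,"jaw":-1},{"tx":0,"ty":0,"tz":0,"ax":0,"ay":0,"az":0,"jaw":-1},{"tx":0,"ty":0,"tz":0,"ax":0,"ay":0,"az":0,"jaw":-1},{"tx":0,"ty":0,"tz":0,"ax":0,"ay":0,"az":0,"jaw":-1}]'; python3 p.py 536.7,82,132 536.7,82,59.6
```

```text
time: 66.95
ee_pos: [0.4007, 0.3632, 0.0571]
tcp_rot: [180.0, -0.0, 117.1]
wrist_force: [-0.2, 0.8, 5.6]
opening: 0.0431
grasp_force: 41.0
time: 68.2
ee_pos: [0.4003, 0.3628, 0.1311]
tcp_rot: [-180.0, 0.0, 117.1]
wrist_force: [-0.2, -0.1, -2.6]
opening: 0.0429
grasp_force: 40.7
t 68.2 pos [400.3 362.8 131.1] rpy [-180.     0.   117.1] q [ 42.   3.  -3.  84.  -0. 105.] open 0.0429 F 40.7 [-0.2 -0.1 -2.6]
536.7,82,132 tool delta mm [-312.1   -6.7   -0.8]
536.7,82,59.6 tool delta mm [ 0.   0.1 72.4]
```

```bash
python3 -m handwheel '[{"tx":-0.013,"ty":0,"tz":0,"ax":0,"ay":0,"az":0,"jaw":-1},{"tx":-0.03,"ty":-0.001,"tz":0,"ax":0,"ay":0,"az":0,"jaw":-1},{"tx":-0.045,"ty":-0.001,"tz":0,"ax":0,"ay":0,"az":0,"jaw":-1},{"tx":-0.05,"ty":-0.001,"tz":0,"ax":0,"ay":0,"az":0,"jaw":-1},{"tx":-0.05,"ty":-0.001,"tz":0,"ax":0,"ay":0,"az":0,"jaw":-1},{"tx":-0.05,"ty":-0.001,"tz":0,"ax":0,"ay":0,"az":0,"jaw":-1},{"tx":-0.039,"ty":-0.001,"tz":0,"ax":0,"ay":0,"az":0,"jaw":-1},{"tx":-0.025,"ty":-0.001,"tz":0,"ax":0,"ay":0,"az":0,"jaw":-1},{"tx":-0.01,"ty":0,"tz":0,"ax":0,"ay":0,"az":0,"jaw":-1},{"tx":0,"ty":0,"tz":0,"ax":0,"ay":0,"az":0,"jaw":-1}]'; python3 -m handwheel '[{"tx":0,"ty":0,"tz":0.01,"ax":0,"ay":0,"az":0,"jaw":-1},{"tx":0,"ty":0,"tz":0.015,"ax":0,"ay":0,"az":0,"jaw":-1},{"tx":0,"ty":0,"tz":0.015,"ax":0,"ay":0,"az":0,"jaw":-1},{"tx":0,"ty":0,"tz":0.012,"ax":0,"ay":0,"az":0,"jaw":-1},{"tx":0,"ty":0,"tz":0.008,"ax":0,"ay":0,"az":0,"jaw":-1},{"tx":0,"ty":0,"tz":0.004,"ax":0,"ay":0,"az":0,"jaw":-1},{"tx":0,"ty":0,"tz":0.002,"ax":0,"ay":0,"az":0,"jaw":-1},{"tx":0,"ty":0,"tz":0,"ax":0,"ay":0,"az":0,"jaw":-1},{"tx":0,"ty":0,"tz":0,"ax":0,"ay":0,"az":0,"jaw":-1},{"tx":0,"ty":0,"tz":0,"ax":0,"ay":0,"az":0,"jaw":-1}]'; python3 p.py 536.7,82,59.5
```

```text
time: 69.45
ee_pos: [0.5365, 0.0817, 0.1316]
tcp_rot: [-180.0, -0.0, 117.1]
wrist_force: [-0.6, 0.2, -0.9]
opening: 0.0427
grasp_force: 40.8
time: 70.7
ee_pos: [0.5367, 0.0821, 0.0659]
tcp_rot: [180.0, 0.0, 117.1]
wrist_force: [-0.1, 0.8, -0.8]
opening: 0.0425
grasp_force: 40.8
t 70.7 pos [536.7  82.1  65.9] rpy [180.    0.  117.1] q [ 9.  4. -9. 77. -0. 72.] open 0.0425 F 40.8 [-0.1  0.8 -0.8]
536.7,82,59.5 tool delta mm [-0.1 -0.1  6.4]
```

Release, rise 120 mm, back off along +tx clear of the view, then check.

```bash
python3 -m handwheel '[{"tx":0,"ty":0,"tz":0.003,"ax":0,"ay":0,"az":0,"jaw":-1},{"tx":0,"ty":0,"tz":0.0034,"ax":0,"ay":0,"az":0,"jaw":-1},{"tx":0,"ty":0,"tz":0,"ax":0,"ay":0,"az":0,"jaw":-1},{"tx":0,"ty":0,"tz":0,"ax":0,"ay":0,"az":0,"jaw":0.2},{"tx":0,"ty":0,"tz":0,"ax":0,"ay":0,"az":0,"jaw":0.5},{"tx":0,"ty":0,"tz":0,"ax":0,"ay":0,"az":0,"jaw":0.8},{"tx":0,"ty":0,"tz":0,"ax":0,"ay":0,"az":0,"jaw":1},{"tx":0,"ty":0,"tz":0,"ax":0,"ay":0,"az":0,"jaw":1},{"tx":0,"ty":0,"tz":0,"ax":0,"ay":0,"az":0,"jaw":1},{"tx":0,"ty":0,"tz":0,"ax":0,"ay":0,"az":0,"jaw":1}]'; python3 -m handwheel '[{"tx":0,"ty":0,"tz":-0.01,"ax":0,"ay":0,"az":0,"jaw":1},{"tx":0,"ty":0,"tz":-0.02,"ax":0,"ay":0,"az":0,"jaw":1},{"tx":0,"ty":0,"tz":-0.03,"ax":0,"ay":0,"az":0,"jaw":1},{"tx":0,"ty":0,"tz":-0.03,"ax":0,"ay":0,"az":0,"jaw":1},{"tx":0,"ty":0,"tz":-0.02,"ax":0,"ay":0,"az":0,"jaw":1},{"tx":0,"ty":0,"tz":-0.01,"ax":0,"ay":0,"az":0,"jaw":1},{"tx":0.02,"ty":0,"tz":0,"ax":0,"ay":0,"az":0,"jaw":1},{"tx":0.04,"ty":0,"tz":0,"ax":0,"ay":0,"az":0,"jaw":1},{"tx":0.04,"ty":0,"tz":0,"ax":0,"ay":0,"az":0,"jaw":1},{"tx":0.04,"ty":0,"tz":0,"ax":0,"ay":0,"az":0,"jaw":1}]';  python3 -m handwheel '[{"tx":0.04,"ty":0,"tz":0,"ax":0,"ay":0,"az":0,"jaw":1},{"tx":0.04,"ty":0,"tz":0,"ax":0,"ay":0,"az":0,"jaw":1},{"tx":0.04,"ty":0,"tz":0,"ax":0,"ay":0,"az":0,"jaw":1},{"tx":0.02,"ty":0,"tz":0,"ax":0,"ay":0,"az":0,"jaw":1},{"tx":0.01,"ty":0,"tz":0,"ax":0,"ay":0,"az":0,"jaw":1},{"tx":0,"ty":0,"tz":0,"ax":0,"ay":0,"az":0,"jaw":1},{"tx":0,"ty":0,"tz":0,"ax":0,"ay":0,"az":0,"jaw":1},{"tx":0,"ty":0,"tz":0,"ax":0,"ay":0,"az":0,"jaw":1},{"tx":0,"ty":0,"tz":0,"ax":0,"ay":0,"az":0,"jaw":1},{"tx":0,"ty":0,"tz":0,"ax":0,"ay":0,"az":0,"jaw":1}]'
python3 - <<'E'
from h import *
t=shot("top");s=shot("side")
f=lambda im,x,y:cv2.resize(im["color"][y:y+120,x:x+120,::-1],(400,400),interpolation=2)
cv2.imwrite("pics/d.png",np.hstack([f(t,190,125),f(s,200,125)]))
for ct in blobs(t,(0,150,40),(8,255,255),(380,130,450,200))[:1]: print("bowl",fit(t,ct,.05))
for ct in blobs(t,(12,140,110),(23,255,255),(385,212,430,255))[:1]: print("tin",cv2.boundingRect(ct))
for n,p in dict(y=(.537,.083,.117),b=(.528,.015,.117),w=(.588,-.018,.117)).items(): print(n,(proj(t,p)-[190,125])*3.333)
E
```

```text
time: 71.95
ee_pos: [0.5366, 0.0821, 0.0593]
tcp_rot: [-180.0, 0.0, 117.1]
wrist_force: [-0.2, 0.5, 0.7]
opening: 0.0852
grasp_force: 0.0
time: 73.2
ee_pos: [0.4711, 0.2082, 0.1783]
tcp_rot: [-179.9, -0.0, 117.1]
wrist_force: [0.5, -0.1, -0.4]
opening: 0.0854
grasp_force: 0.0
time: 74.45
ee_pos: [0.4045, 0.3399, 0.1793]
tcp_rot: [180.0, 0.0, 117.1]
wrist_force: [-0.7, -0.1, 0.1]
opening: 0.0855
grasp_force: 0.0
bowl (598, -295, 87)
tin (396, 220, 31, 25)
y [117.65616172 248.62543283]
b [239.04809672 261.17880278]
w [294.57781645 153.12219275]
```

View pics/d.png

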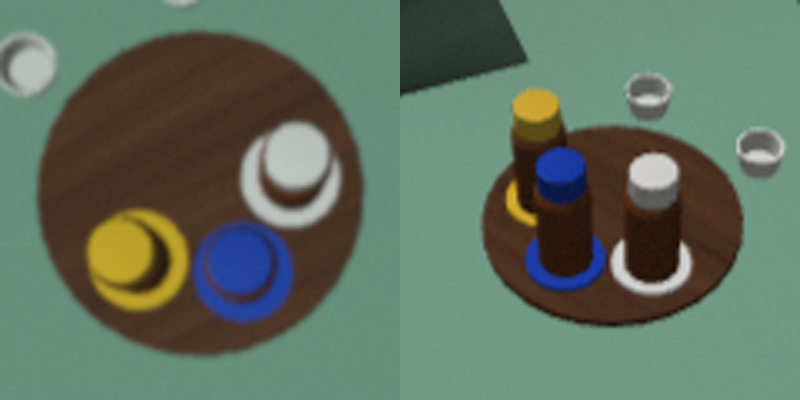

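The caps sit at zoomed pixels yellow (121,252), blue (240,262) and white (296,154), within about 2 mm of the centred prediction. All three bottles are upright on their own coasters, and the bowl and tin are unchanged. Handing in.

```bash
python3 -c "
from workcell import workorder
print(workorder.job_done())"
```

```text
the job is handed in; nothing more can be done
None
```

The job is handed in (no verdict was returned): in the final pictures the tin stands on the middle of the disc, all three bottles are upright and centred on their own coasters, and the red bowl hasn't moved.

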